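# Load and lock the paint shaker

## Task

Get the paint shaker ready to run: stand every paint jar that is on the bench in a pocket of the shaker, one to a pocket, lid up and right down on the pocket's floor. Then bring the hold-down cover over and lower it gently onto its stop, without letting it drop, and lock it by pushing a lock pin fully home through each of the two front brackets and the cover's tongue, from the robot's side. Do not push about the brush mug, the varnish bottle or the folded fan.

Things in the scene. Friction and masses are not known exactly. Their poses are not given: they have to be found in the camera images.
- shaker: four-jar bench paint shaker, fixed to the bench: grey housing 205 mm deep, 306 mm wide, pocket block 80 mm high, two brackets on the front edge, up to 113 mm high. Origin on the bench under the middle of the row of pockets; x from its front (robot side) to its rear, y left, z up. Housing front at x = -65 mm, rear at x = 140 mm
- well1 (a point): left-most (+y) pocket of the shaker, 52 x 52 mm square, 18 mm deep, rim 80 mm above the bench. Point: centre of its floor, 62 mm above the bench. Four pockets in a row along the shaker's y, 70 mm apart; any jar may go in any pocket
- well2 (a point): pocket of the shaker, 52 x 52 mm square, 18 mm deep, rim 80 mm above the bench. Point: centre of its floor, 62 mm above the bench. Four pockets in a row along the shaker's y, 70 mm apart; any jar may go in any pocket
- well3 (a point): pocket of the shaker, 52 x 52 mm square, 18 mm deep, rim 80 mm above the bench. Point: centre of its floor, 62 mm above the bench. Four pockets in a row along the shaker's y, 70 mm apart; any jar may go in any pocket
- well4 (a point): right-most (-y) pocket of the shaker, 52 x 52 mm square, 18 mm deep, rim 80 mm above the bench. Point: centre of its floor, 62 mm above the bench. Four pockets in a row along the shaker's y, 70 mm apart; any jar may go in any pocket
- hole_left (a point): left (+y) front bracket: two upright steel plates 6 mm thick, 34 mm wide, 22 mm apart, each with a 12 mm hole along the shaker's x; with the cover down its tongue (6 mm, same hole) hangs midway between them. Point: centre of the tongue's hole then, 100 mm above the bench. The outer plate's face is 17 mm in front of it (-x), the inner plate's back 17 mm beyond
- hole_right (a point): right (-y) front bracket: two upright steel plates 6 mm thick, 34 mm wide, 22 mm apart, each with a 12 mm hole along the shaker's x; with the cover down its tongue (6 mm, same hole) hangs midway between them. Point: centre of the tongue's hole then, 100 mm above the bench. The outer plate's face is 17 mm in front of it (-x), the inner plate's back 17 mm beyond
- cover (a joint): angle of the hinged hold-down cover: 0 = level on its stop (closed), 1.57 = upright, 1.8 = fully back. Starts at 1.6 to 1.75 and stays there; below about 1.4 it drops if let go. Clear 6 mm sheet in a metal frame, 0.45 kg, 290 mm wide, reaching 163 mm from the hinge, with a tongue hanging 28 mm below the underside at each end of the front edge. Closed, its underside is 4 mm above the jars' lids
- cover_hinge (a point): middle of the cover's hinge line, 118 mm above the bench, behind the pockets; the line is along the shaker's y axis
- cover_bar (a point): middle of the cover's pull bar: round, 12 mm thick, 122 mm long, parallel to the hinge line, on two posts at +-55 mm. It stands 42 mm off the cover's outer face (36 mm free below the bar), 130 mm from the hinge measured along the cover, and moves with the cover; 160 mm above the bench when closed. The bar can turn between the fingers
- jar1: loose glass paint jar with a black screw lid, squat, 48 mm tall, 44 mm across; the lid is the upper 17 mm; about 0.11 kg. Origin at the centre of its foot, z up through the lid. All jars are alike; 3 or 4 are present, an absent one reads None. They start standing on the bench beside the shaker
- jar2: loose glass paint jar with a black screw lid, squat, 48 mm tall, 44 mm across; the lid is the upper 17 mm; about 0.11 kg. Origin at the centre of its foot, z up through the lid. All jars are alike; 3 or 4 are present, an absent one reads None. They start standing on the bench beside the shaker
- jar3: loose glass paint jar with a black screw lid, squat, 48 mm tall, 44 mm across; the lid is the upper 17 mm; about 0.11 kg. Origin at the centre of its foot, z up through the lid. All jars are alike; 3 or 4 are present, an absent one reads None. They start standing on the bench beside the shaker
- jar4: loose glass paint jar with a black screw lid, squat, 48 mm tall, 44 mm across; the lid is the upper 17 mm; about 0.11 kg. Origin at the centre of its foot, z up through the lid. All jars are alike; 3 or 4 are present, an absent one reads None. They start standing on the bench beside the shaker
- pin1: loose steel lock pin, 0.1 kg: square ribbed grip 16 x 16 x 36 mm and round shank 9 mm thick, 44 mm long, its last 7 mm tapered. It lies level on a flat of its grip, axis 8 mm above the bench. Origin on its axis where shank meets grip; x along the shank to the tip (grip at x = -36 to 0 mm). Starts pointing away from the robot within 40 degrees. Both pins are alike, either fits either bracket
- pin2: loose steel lock pin, 0.1 kg: square ribbed grip 16 x 16 x 36 mm and round shank 9 mm thick, 44 mm long, its last 7 mm tapered. It lies level on a flat of its grip, axis 8 mm above the bench. Origin on its axis where shank meets grip; x along the shank to the tip (grip at x = -36 to 0 mm). Starts pointing away from the robot within 40 degrees. Both pins are alike, either fits either bracket
- pin1_tip (a point): tip of the shank of pin1; 27 mm beyond the bracket point when the pin is fully home
- pin2_tip (a point): tip of the shank of pin2; 27 mm beyond the bracket point when the pin is fully home
- brush_mug: bystander: white mug full of brushes, 72 mm across, mug 95 mm high, brushes to 250 mm; origin under its centre
- varnish: bystander: amber bottle, 60 mm across, 150 mm high; origin under its centre
- folded_fan: bystander: folded wooden fan lying on the bench between robot and shaker, 230 x 26 x 12 mm, long axis x; origin under its centre
Not all that is in view belongs to the job. What is shaped like the jar2 but turquoise or yellow is not meant.

How it is judged:
By the outcome, as a careful person would: the job done as asked, in the order asked, and still so for the second after the job is handed in, with the robot touching nothing.
Of jar1, jar2, jar3, jar4 only 3 to 4 are there at a start; the rules pass over those that are not, and their reading is None.
At some moment in a run one of jar1, jar2, jar3, jar4, pin1, pin2 may be knocked a few centimetres aside while the robot is not near it.
It also fails if it takes over 210 s, if anything falls off the work surface, if the arm or the gripper's body presses on something with over 40 N, if the wrist force passes 120 N, or if a joint passes its speed limit or range.

## Robot

A 6-joint arm with a two-finger parallel gripper is mounted at the origin on the work surface. World frame = base frame: x ahead of the robot, y to its left, z up, the work surface at z = 0. Lengths are in mm, angles in degrees, forces in N, time in s.
With the tool pointing down it reaches from about 350 to 875 mm from the base axis. Payload 4.2 kg.
Tool frame: the origin (TCP) lies at the very end of the fingers, on their centre line; the grasp point (between the pads) lies 19 mm behind it; z points along the fingers, y is the line along which they close (so a half turn about z gives the same grasp; the last joint's range is limited). The gripper opens to 87 mm and grips with 3 to 60 N. Pads are 19 mm wide; open, the fingers measure 117 mm over their backs; the gripper's body (75 mm by 190 mm) begins 51 mm behind the grasp point.
Start: joints at [-52.735, 22.042, 0.453, 0, -68.411, -14.817], TCP at [238.671, -577.612, 222.55] pointing down, gripper open.
Joint ranges: [-179.83, 179.83], [-69.29, 118.12], [-61.27, 80.66], [-181.25, 117.63], [-171.15, -9.14], [-177.46, 177.46]. Speed limits (degrees/s): [159.86, 159.86, 180, 180, 180, 180].

## Interface

Orientations are given as [roll, pitch, yaw] about the fixed x, y, z axes, in that order (R = Rz(yaw) Ry(pitch) Rx(roll)).
In Python, from rig import env, optics gives the robot as it stands.
- The arm moves only by the tool servo_tool, never from a script. Its argument "increments" is a list of rows, each a list of 3 entries, a list of its own where there are three numbers: the turn, a rotation vector about the tool's x, y, z in rad, then the shift along the tool's x, y, z in m, then the opening, from -1 (shut) to 1 (fully open). In form: [[[ax, ay, az], [dx, dy, dz], fingers], ...]. A call has 1 to 12 rows; each row shifts and turns the commanded pose from where the row before left it, along the tool's axes as they then stand; what a row does not reach is not made up. A row lasts 1/12 s, in which the tool goes at most 41.7 mm and 7.16 degrees, less where a joint would pass 70% of its speed; a pose out of reach is approached as far as the arm can. A call is refused whole if a number of a shift passes 0.0417 or a number of a turn 0.125, either way. A call with a gripper value outside its range is refused whole. The fingers move at their own pace and stop on an object; "force" is the grip in N (left out, the last holds). Time passes only in rows, so rows that do not move let the fingers close. It gives the time, the measured TCP pose, the force, the opening and the grip force at its end, in the units of the state.
- env.read_state(): the state, without advancing time (a new reading comes with each control period).
- optics.get_image(name): name is "side" or "top"; returns (picture, depth): 384x512x3 uint8, red, green, blue; 384x512 float32, mm along the optical axis (not along the pixel's ray), 0 where there is no reading.
- optics.camera_model(name): a dict with "K" (3x3 intrinsics, pixels), "view" (4x4, takes a point from world to camera coordinates). Camera axes: x right, y down, z forward; pixel columns grow to the right and rows downward; lengths in mm; the calibration is good to about 2 mm. A picture is of the moment at which its call begins. camera_model takes no time and is no camera call.
- env.hand_in(): hands the job in; it is judged then, once.
The state is a dict: "time_s": time; "joints": joint angles; "qvel": joint speeds; "joint_torque": joint torques, N m; "tool_pos": TCP position; "tcp_rot": TCP orientation; "ft_force": force on the tool from outside, world axes, zero at the start; "moment": the same for the moment, N m; "width": finger opening in mm; "finger_force": force on a finger pad.
Only numpy, scipy, OpenCV 4.12 (cv2) and the standard library are available. Lean on these libraries where they do the work, as an engineer would, in place of code of your own. Each camera call takes 0.05 s, during which the arm holds its last target. There are 200 camera calls.

## Working session

There is one attempt and no reset: what is moved stays moved. The work goes in short steps, Python scripts to look and compute and a tool call to move; the robot and the scene stay as the last step left them, time stands still between calls to the robot, and variables do not carry over. Pictures are saved under pics/ and viewed, at most 14 in all, crops included, and the job is handed in when it is done.

Besides the shell and the picture viewer there is one more tool, called after "Emit:" as name([rows], argument=value, ...), one row to a line, values as JSON. servo_tool: Moves the arm, as the interface text tells. Its arguments: {"type":"object","properties":{"increments":{"type":"array","items":{"type":"array"}},"force":{"type":"number"}},"required":["increments"]}

```bash
ls; mkdir -p pics
python3 - <<'E'
from rig import env, optics
import cv2, numpy as np
print(env.read_state())
for n in("side","top"):
    p,d=optics.get_image(n); cv2.imwrite(f"pics/{n}0.png",p[:,:,::-1]); np.savez(f"/tmp/{n}0.npz",p=p,d=d)
    print(optics.camera_model(n), d.min(), d.max())
E
```

```text
pics
{'time_s': 0.0, 'joints': array([-5.27363272e+01,  2.20899978e+01,  3.80953075e-01, -2.94970044e-02,
       -6.84111692e+01, -1.48161318e+01]), 'qvel': array([ 0.05295156,  0.06455103,  0.02803481,  0.06557963,  0.0038832 ,
       -0.03522919]), 'joint_torque': array([-1.10334451e-03, -3.90669394e+01,  1.87409824e+01,  4.21994448e+00,
        1.10084712e-02, -2.11422007e-04]), 'tool_pos': array([ 238.43777407, -577.08513689,  221.47434686]), 'tcp_rot': array([ 1.79876773e+02, -4.24776799e-03, -1.57563336e+02]), 'ft_force': array([-0.15048088,  0.06136775,  0.06344461]), 'moment': array([0.03282462, 0.00133581, 0.02448379]), 'finger_force': 0.0, 'width': 86.86379815463825}
{'K': array([[393.2884029 ,   0.        , 256.80712635],
       [  0.        , 393.2884029 , 189.30746296],
       [  0.        ,   0.        ,   1.        ]]), 'view': array([[-9.92343004e-01, -1.21401678e-01, -2.27375107e-02,
         5.25529269e+02],
       [-4.07254539e-02,  4.95405867e-01, -8.67706439e-01,
         1.21451895e+02],
       [ 1.16605314e-01, -8.60136419e-01, -4.96556685e-01,
         1.15095962e+03],
       [ 0.00000000e+00,  0.00000000e+00,  0.00000000e+00,
         1.00000000e+00]])} 0.0 3784.1218
{'K': array([[491.85454118,   0.        , 257.49014661],
       [  0.        , 491.85454118, 196.72863114],
       [  0.        ,   0.        ,   1.        ]]), 'view': array([[ 2.70469909e-02, -9.99625844e-01, -4.07817726e-03,
        -1.48872519e+00],
       [-9.80935376e-01, -2.57554485e-02, -1.92619949e-01,
         5.31295932e+02],
       [ 1.92442844e-01,  9.21021835e-03, -9.81264961e-01,
         1.58331950e+03],
       [ 0.00000000e+00,  0.00000000e+00,  0.00000000e+00,
         1.00000000e+00]])} 0.0 2690.3118
```

View pics/top0.png

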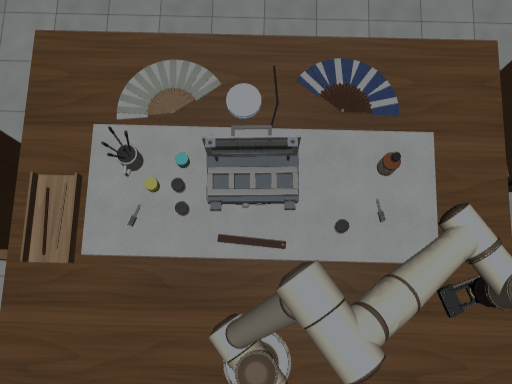

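View pics/side0.png

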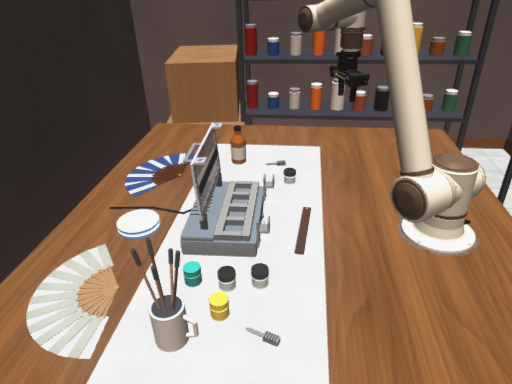

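The top view shows three black-lidded jars at (178,185), (182,208) and (342,226). The pins are at (135,215) and (380,210), the shaker is centred near (253,180), and the fan's handle end is at (252,241). The side view shows the same three jars. I'll enlarge both for measuring.

```bash
cat > h.py <<'E'
import numpy as np, cv2
from rig import env, optics
CM={n:optics.camera_model(n) for n in("side","top")}
def ray(n,u,v):
    c=CM[n];R=c["view"][:3,:3];t=c["view"][:3,3]
    return -R.T@t, R.T@(np.linalg.inv(c["K"])@[u,v,1.])
def onz(n,uv,z):
    o,d=ray(n,*uv); return o+d*(z-o[2])/d[2]
def tri(a,b):  # a: top uv, b: side uv
    o1,d1=ray("top",*a);o2,d2=ray("side",*b)
    d1/=np.linalg.norm(d1);d2/=np.linalg.norm(d2)
    A=np.stack([d1,-d2],1);s=np.linalg.lstsq(A,o2-o1,rcond=None)[0]
    p,q=o1+s[0]*d1,o2+s[1]*d2
    return (p+q)/2,np.linalg.norm(p-q)
def proj(n,P):
    c=CM[n];q=c["K"]@(c["view"][:3,:3]@np.asarray(P,float)+c["view"][:3,3]);return q[:2]/q[2]
def cloud(n,d):
    v,u=np.mgrid[:384,:512];c=CM[n];K=c["K"]
    X=np.stack([(u-K[0,2])*d/K[0,0],(v-K[1,2])*d/K[1,1],d],-1)
    return (X-c["view"][:3,3])@c["view"][:3,:3]
E
python3 - <<'E'
from h import *
t=cv2.imread("pics/top0.png");s=cv2.imread("pics/side0.png")
cv2.imwrite("pics/a.png",cv2.resize(t[120:220,195:310],None,fx=6,fy=6,interpolation=cv2.INTER_CUBIC)[:600,:690])
cv2.imwrite("pics/b.png",cv2.resize(s[115:260,175:285],None,fx=4,fy=4,interpolation=cv2.INTER_CUBIC))
for n in("top","side"):
    z=np.load(f"/tmp/{n}0.npz");P=cloud(n,z["d"].astype(float));im=z["p"].astype(int)
    boxes=dict(top=[(160,172,197,197),(165,197,199,220),(330,214,354,238),(120,200,145,228),(370,195,390,225)],side=[(215,262,240,292),(248,260,272,290),(282,165,300,186),(240,320,285,350),(262,155,288,170)])[n]
    for i,(u0,v0,u1,v1) in enumerate(boxes):
        sub=im[v0:v1,u0:u1];br=sub.max(2)
        m=((br<(70 if i<3 else 140))*255).astype(np.uint8)
        k,l,st,ce=cv2.connectedComponentsWithStats(m)
        j=1+np.argmax(st[1:,4]); zz=P[v0:v1,u0:u1][l==j]
        print(n,i,st[j],ce[j]+[u0,v0],np.median(zz,0).round(1),zz.mean(0).round(1))
E
```

```text
top 0 [ 11   6  14  14 148] [177.84459459 184.73648649] [565.4 280.7  47.4] [564.  279.   55.9]
top 1 [ 10   5  14  13 144] [181.67361111 208.0625    ] [487.2 262.9  47.2] [483.6 259.8  67.8]
top 2 [  5   6  14  13 146] [341.54794521 225.91780822] [ 441.3 -266.3   48.5] [ 441.5 -266.7   46.6]
top 3 [  0   0  25  28 700] [132.  213.5] [471.4 437.3   1.9] [471.  438.3   5.3]
top 4 [  0   0  20  30 600] [379.5 209.5] [ 506.1 -401.1    1.6] [ 504.9 -400.    16.3]
side 0 [  3   4  17  16 211] [226.31753555 273.61137441] [567.3 290.1  46.1] [567.1 289.1  44.8]
side 1 [  4   4  16  15 151] [258.62913907 271.47019868] [490.9 277.3  45.6] [489.4 282.7  52.6]
side 2 [ 3  3 10  8 68] [289.5        171.67647059] [ 443.  -257.9   44.1] [ 442.8 -260.7   43. ]
side 3 [23 12 17 14 93] [270.59139785 339.67741935] [446.3 441.6  11. ] [446.5 441.1  10.2]
side 4 [14  6  9  5 30] [280.5        162.86666667] [ 484.6 -402.     8.6] [ 484.5 -401.3    8.1]
```

View pics/a.png

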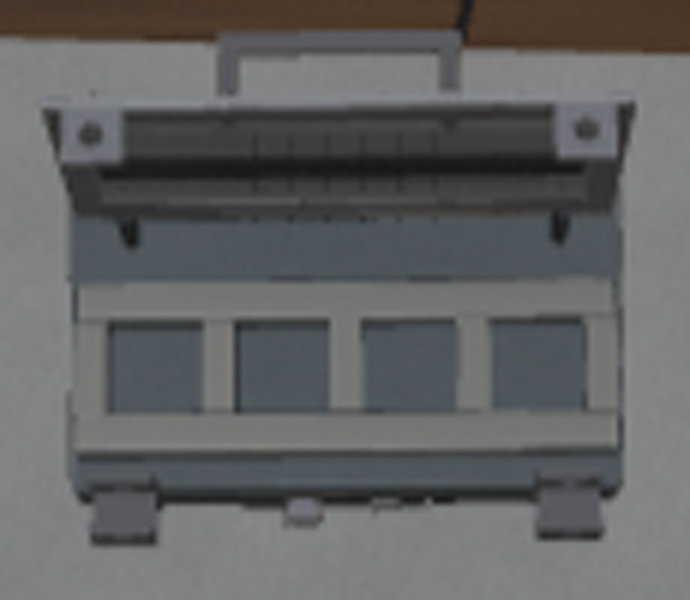

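View pics/b.png

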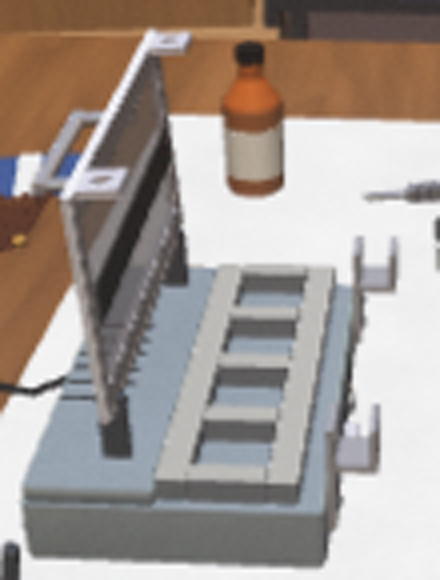

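Top crop (6x, offset 195,120): the pocket rims run from x 107 to 585 and y 320 to 412, and the brackets sit at (125,510) and (570,508). The cover stands upright with its bar at the rear. The side crop shows the U-shaped brackets with their two plates. Next I'll measure the shaker numerically.

Run:
```python
from h import *
t=np.load("/tmp/top0.npz");s=np.load("/tmp/side0.npz")
Pt=cloud("top",t["d"].astype(float));Ps=cloud("side",s["d"].astype(float))
# jars, triangulated lid centroid
for a,b in [((177.84,184.74),(226.32,273.61)),((181.67,208.06),(258.6,271.5)),((341.55,225.92),(289.5,171.68))]:
    print("jar tri",tri(a,b)[0].round(1),tri(a,b)[1].round(1),onz("top",a,48).round(1),onz("side",b,46).round(1))
im=t["p"].astype(int)
# beige mask in top view
m=((im[...,0]-im[...,2])>4)&(im.max(2)>70)
m[:160]=0;m[202:]=0;m[:,:203]=0;m[:,303:]=0
m=cv2.morphologyEx(m.astype(np.uint8)*255,cv2.MORPH_OPEN,np.ones((2,2)))
cs,hi=cv2.findContours(m,cv2.RETR_CCOMP,cv2.CHAIN_APPROX_NONE)
for c,h in zip(cs,hi[0]):
    if cv2.contourArea(c)>80:
        r=cv2.minAreaRect(c);print("beige",h[3],np.round(r[0],2),np.round(r[1],1),round(r[2],1),onz("top",r[0],80).round(1))
# by depth
for n,P in(("top",Pt),("side",Ps)):
    q=P.reshape(-1,3);k=(abs(q[:,2]-80)<3)&(q[:,0]>430)&(q[:,0]<720)&(abs(q[:,1])<230)
    q=q[k];print(n,"rail z",np.median(q[:,2]).round(1),len(q));r=cv2.minAreaRect(q[:,:2].astype(np.float32));print(r)
    q=P.reshape(-1,3);k=(q[:,2]>92)&(q[:,2]<118)&(q[:,0]>430)&(q[:,0]<550)&(abs(q[:,1])<230);q=q[k]
    for sg in(1,-1):
        w=q[q[:,1]*sg>0];print(n,sg,len(w)); print(w[np.argsort(w[:,0])].round(0).tolist()[:45])
```

```text
jar tri [568.3 282.3  38.3] 0.9 [565.8 280.5  48. ] [566.7 290.6  46. ]
jar tri [490.4 265.2  36.3] 3.0 [486.9 263.2  48. ] [490.4 275.7  46. ]
jar tri [ 442.8 -268.    39.2] 0.6 [ 441.3 -266.5   48. ] [ 442.5 -254.8   46. ]Traceback (most recent call last):
  File "<stdin>", line 13, in <module>
TypeError: 'NoneType' object is not subscriptable
```

Run:
```python
from h import *
t=np.load("/tmp/top0.npz");s=np.load("/tmp/side0.npz")
Pt=cloud("top",t["d"].astype(float));Ps=cloud("side",s["d"].astype(float))
im=t["p"].astype(int)
print(im[165:206,231].tolist()); print(im[170,205:300:6].tolist())
for n,P in(("top",Pt),("side",Ps)):
    q=P.reshape(-1,3);k=(abs(q[:,2]-80)<4)&(q[:,0]>430)&(q[:,0]<720)&(abs(q[:,1])<230)
    q=q[k];print(n,"rail z",np.median(q[:,2]).round(1),len(q));r=cv2.minAreaRect(q[:,:2].astype(np.float32));print(r)
    q=P.reshape(-1,3);k=(q[:,2]>90)&(q[:,2]<118)&(q[:,0]>430)&(q[:,0]<550)&(abs(q[:,1])<230);q=q[k]
    for sg in(1,-1):
        w=q[q[:,1]*sg>0];print(n,sg,len(w)); print(w[np.argsort(w[:,0])].round(0).astype(int).tolist()[:60])
```

```text
[[81, 87, 93], [81, 87, 93], [112, 113, 112], [116, 117, 115], [116, 117, 115], [118, 118, 116], [119, 120, 117], [123, 123, 121], [110, 110, 108], [116, 117, 114], [118, 119, 116], [118, 118, 116], [119, 120, 118], [119, 120, 118], [119, 120, 117], [120, 120, 117], [119, 120, 117], [119, 120, 117], [119, 120, 117], [120, 121, 118], [120, 121, 118], [119, 120, 117], [120, 121, 118], [100, 101, 99], [116, 117, 115], [119, 119, 116], [118, 119, 116], [120, 121, 118], [120, 121, 118], [125, 126, 123], [75, 75, 73], [62, 68, 70], [79, 85, 90], [82, 88, 93], [81, 87, 92], [82, 88, 93], [59, 63, 65], [44, 45, 46], [41, 42, 41], [117, 120, 120], [129, 131, 131]]
[[129, 131, 131], [118, 119, 116], [118, 119, 116], [118, 118, 116], [118, 119, 116], [118, 118, 116], [117, 118, 116], [117, 118, 115], [117, 117, 115], [116, 117, 114], [116, 117, 114], [116, 116, 114], [116, 117, 114], [116, 117, 115], [116, 117, 114], [116, 117, 115]]
top rail z 79.6 1656
((574.2155151367188, 31.1209716796875), (182.75587463378906, 299.1683349609375), 2.1956331729888916)
top 1 71
[[476, 161, 93], [476, 145, 93],
[... 3264 characters left out ...]
02], [487, -88, 111], [487, -94, 112], [488, -101, 111], [488, -106, 112], [488, -70, 107], [489, -72, 113], [489, -72, 95], [489, -74, 101], [489, -76, 107], [489, -76, 96], [489, -80, 112], [490, -89, 110], [490, -94, 111], [491, -100, 112], [492, -108, 111], [513, -70, 91], [513, -71, 95], [514, -74, 110], [514, -72, 97], [514, -73, 100], [514, -74, 104], [514, -76, 106], [514, -77, 112], [514, -109, 95], [514, -110, 98], [515, -110, 91], [515, -87, 110], [516, -94, 111], [516, -97, 112], [517, -72, 97], [517, -74, 107], [517, -105, 112], [517, -75, 99], [517, -77, 112], [517, -77, 109], [517, -76, 102], [517, -77, 91], [518, -86, 111], [519, -96, 109], [520, -102, 110], [520, -106, 111]]
```

Run:
```python
from h import *
t=np.load("/tmp/top0.npz");im=t["p"].astype(int);P=cloud("top",t["d"].astype(float))
for v in range(164,204): print(v,im[v,221].tolist(),P[v,221].round(0).tolist(),im[v,263].tolist(),P[v,263].round(0).tolist())
print([(u,im[181,u].tolist()) for u in list(range(204,234))+list(range(290,302))])
```

```text
164 [81, 88, 93] [633.0, 136.0, 78.0] [79, 86, 90] [637.0, -3.0, 78.0]
165 [80, 87, 92] [631.0, 137.0, 73.0] [78, 85, 90] [634.0, -3.0, 77.0]
166 [81, 87, 92] [627.0, 136.0, 77.0] [64, 68, 71] [633.0, -3.0, 67.0]
167 [114, 115, 116] [621.0, 135.0, 88.0] [105, 106, 104] [626.0, -3.0, 79.0]
168 [116, 118, 115] [620.0, 136.0, 77.0] [115, 116, 113] [623.0, -3.0, 81.0]
169 [116, 117, 114] [617.0, 136.0, 77.0] [115, 116, 114] [618.0, -3.0, 86.0]
170 [118, 119, 117] [613.0, 135.0, 79.0] [116, 117, 114] [616.0, -3.0, 81.0]
171 [119, 120, 117] [609.0, 135.0, 81.0] [118, 119, 117] [614.0, -3.0, 75.0]
172 [124, 125, 123] [605.0, 135.0, 82.0] [117, 118, 116] [610.0, -4.0, 76.0]
173 [75, 76, 75] [601.0, 135.0, 83.0] [68, 69, 68] [606.0, -4.0, 78.0]
174 [55, 58, 60] [603.0, 136.0, 64.0] [72, 77, 82] [605.0, -4.0, 69.0]
175 [75, 82, 86] [599.0, 136.0, 63.0] [78, 84, 89] [602.0, -4.0, 66.0]
176 [81, 87, 92] [595.0, 135.0, 69.0] [79, 85, 90] [598.0, -4.0, 71.0]
177 [80, 87, 92] [592.0, 136.0, 65.0] [79, 86, 91] [597.0, -4.0, 61.0]
178 [81, 87, 92] [589.0, 136.0, 63.0] [80, 86, 91] [591.0, -4.0, 69.0]
[... 2057 characters left out ...]
 89, 93]), (215, [82, 89, 94]), (216, [82, 89, 94]), (217, [81, 88, 93]), (218, [80, 87, 93]), (219, [81, 87, 92]), (220, [80, 87, 92]), (221, [80, 87, 92]), (222, [81, 87, 92]), (223, [81, 88, 93]), (224, [81, 87, 93]), (225, [79, 86, 91]), (226, [79, 86, 91]), (227, [79, 86, 91]), (228, [90, 95, 99]), (229, [119, 119, 117]), (230, [119, 120, 118]), (231, [119, 120, 117]), (232, [119, 120, 118]), (233, [120, 120, 118]), (290, [80, 86, 91]), (291, [80, 86, 91]), (292, [88, 90, 90]), (293, [116, 117, 115]), (294, [116, 117, 115]), (295, [117, 118, 115]), (296, [117, 118, 115]), (297, [117, 117, 115]), (298, [85, 88, 90]), (299, [132, 135, 135]), (300, [131, 133, 134]), (301, [131, 133, 133])]
```

```bash
cat >> h.py <<'E'
def blobs(img,box,f,amin,k=8):  # centroids of upsampled mask blobs, pixel coords
    u0,v0,u1,v1=box;sub=cv2.resize(img[v0:v1,u0:u1].astype(np.float32),None,fx=k,fy=k,interpolation=cv2.INTER_CUBIC)
    m=(f(sub)*255).astype(np.uint8);n,l,st,ce=cv2.connectedComponentsWithStats(m)
    out=[]
    for j in range(1,n):
        if st[j,4]/k/k>amin:
            ys,xs=np.where(l==j);r=cv2.minAreaRect(np.stack([xs,ys],1).astype(np.float32))
            out.append(dict(c=(ce[j]+.5)/k-.5+[u0,v0],area=st[j,4]/k/k,rc=(np.array(r[0])+.5)/k-.5+[u0,v0],rs=np.array(r[1])/k,ra=r[2],box=st[j,:4]/k+[u0-.5,v0-.5,0,0]))
    return out
E
python3 - <<'E'
from h import *
t=np.load("/tmp/top0.npz")["p"];s=np.load("/tmp/side0.npz")["p"]
C=[]
for b in blobs(t,(208,169,297,193),lambda a:a[...,0]<97,60):
    w=onz("top",b["c"],80);C.append(w);print("pocket",b["c"].round(2),round(b["area"],1),w.round(1),onz("top",b["rc"],80).round(1),b["rs"].round(1))
C=np.array(C);C=C[np.argsort(C[:,1])];d=C[-1]-C[0];print(d, np.degrees(np.arctan2(-d[0],d[1])),np.linalg.norm(d),C.mean(0))
for n,im,bx in(("top",t,[(165,175,190,196),(170,198,194,220),(330,214,354,238)]),("side",s,[(215,262,240,292),(248,260,272,290),(282,165,300,186)])):
    for x in bx:
        for b in blobs(im,x,lambda a:a.max(2)<75,40): print(n,"jar",b["c"].round(2),round(b["area"]),b["box"].round(1),onz(n,b["c"],48).round(1))
# pins in top: darker than cloth
for x in[(122,200,148,230),(370,196,392,224)]:
    for b in blobs(t,x,lambda a:a[...,0]<105,3): print("pin",b["c"].round(2),round(b["area"],1),b["rc"].round(2),b["rs"].round(1),round(b["ra"],1),b["box"].round(1))
big=[cv2.resize(im[v0:v1,u0:u1][:,:,::-1],(390,390),interpolation=cv2.INTER_CUBIC) for im,(u0,v0,u1,v1) in((t,(120,200,150,230)),(t,(365,195,395,225)))]
cv2.imwrite("pics/pins.png",np.hstack(big))
# mask shaker side: pocket rims
for b in blobs(s,(205,175,265,260),lambda a:(a[...,0]>0)&(a[...,2]-a[...,0]>8)&(a.max(2)>60),20): print("sideblob",b["c"].round(1),round(b["area"]),b["box"].round(1))
E
```

```text
pocket [284.43 180.02] 259.7 [583.8 -74.6  80. ] [583.  -74.2  80. ] [16.9 16.7]
pocket [252.1  180.58] 523.6 [579.2  31.6  80. ] [579.2  31.7  80. ] [16.2 38. ]
pocket [220.17 180.57] 259.2 [576.5 136.5  80. ] [576.1 135.8  80. ] [16.6 16. ]
[ -7.37985812 211.1306863    0.        ] 2.001900591616677 211.25962463867296 [579.83651533  31.16687512  80.        ]
top jar [177.88 184.86] 152 [170.8 177.8  14.2  14.2] [565.4 280.4  48. ]
top jar [181.67 208.07] 147 [174.6 201.1  13.9  14. ] [486.9 263.2  48. ]
top jar [341.4  225.81] 149 [334.1 219.   14.4  13.5] [ 441.6 -266.    48. ]
side jar [226.19 273.66] 211 [217.9 265.9  16.6  15.4] [566.5 293.   48. ]
side jar [259.49 271.05] 201 [251.6 263.2  15.8  15.2] [488.2 276.2  48. ]
side jar [289.45 171.77] 70 [284.1 167.9  10.9   7.8] [ 442.5 -250.2   48. ]
pin [133.64 216.9 ] 102.4 [134.59 215.01] [ 6.5 23.8] 26.6 [126.6 204.1  13.6  22.5]
pin [380.03 212.37] 102.0 [379.66 209.93] [23.7  6.9] 76.4 [375.6 198.5   9.6  23.4]
sideblob [215.  208.3] 629 [204.5 181.2  24.4  56.2]
sideblob [249.6 221.3] 419 [204.5 185.2  58.1  58. ]
sideblob [242.4 189.5] 54 [234.5 187.5  15.8   3.9]
sideblob [239.7 200.9] 68 [231.4 198.5  16.6   4.8]
sideblob [236.7 213.7] 87 [227.8 210.9  17.9   5.6]
sideblob [262.1 225.6] 44 [259.  219.9   5.5  10.5]
sideblob [233.4 227.8] 109 [223.8 224.5  19.1   6.8]
```

View pics/pins.png

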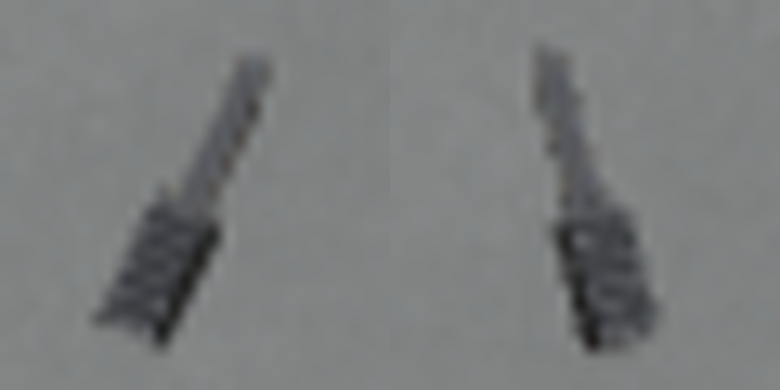

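The left half shows the left pin, grip at the lower left and tip at the upper right. The right half shows the right pin with its tip at the upper left. The grip ends lie toward the robot in both, about 25° and 13° off the x axis.

The shaker fit gives origin (580,31) and yaw 2.1°, and the bracket depth agrees with it. Next is a move helper, then the first jar.

```bash
cat >> h.py <<'E'
from scipy.spatial.transform import Rotation as Ro
SH=dict(o=np.array([580,31.,0]),yaw=2.1)
def W(x,y,z): return SH["o"]+Ro.from_euler("z",SH["yaw"],degrees=True).apply([x,y,z])
def plan(*wps,pos=None,rot=None):  # each wp: (x,y,z,yaw), turn first, then shift; prints tool-frame numbers
    s=env.read_state();p=np.array(s["tool_pos"] if pos is None else pos,float);r=Ro.from_euler("xyz",s["tcp_rot"] if rot is None else rot,degrees=True)
    print("t",round(s["time_s"],1),p.round(1),np.round(s["tcp_rot"],2),"w",round(s["width"],1),"F",np.round(s["ft_force"],1))
    for x,y,z,yaw in wps:
        g=Ro.from_euler("xyz",[180,0,yaw],degrees=True);rv=(r.inv()*g).as_rotvec();sh=g.inv().apply(np.array([x,y,z])-p)/1000
        print("turn",rv.round(4),"rows",np.ceil(np.abs(rv).max()/.12),"shift m",sh.round(4),"rows@.03",np.ceil(np.abs(sh).max()/.03));p=np.array([x,y,z]);r=g
E
python3 - <<'E'
from h import *
for y in(-105,-35,35,105): print(W(0,y,62).round(1))
print(W(-82,120,100).round(1),W(-82,-120,100).round(1))
plan((442,-266,120,-178),(442,-266,26,-178))
E
```

```text
[583.8 -73.9  62. ]
[581.3  -4.   62. ]
[578.7  66.   62. ]
[576.2 135.9  62. ]
[493.7 147.9 100. ] [502.5 -91.9 100. ]
t 0.1 [ 238.4 -577.1  221.6] [ 1.7988e+02 -1.0000e-02 -1.5756e+02] w 87.3 F [-0.3 -0.5 -0.9]
turn [ 0.002  -0.0005  0.3567] rows 3.0 shift m [-0.2143  0.3038  0.1016] rows@.03 11.0
turn [0. 0. 0.] rows 0.0 shift m [ 0.    -0.     0.094] rows@.03 4.0
```

Emit:
servo_tool([
  [[0,0,0.119],[0,0,0],0.6],
  [[0,0,0.119],[0,0,0],0.6],
  [[0,0,0.119],[0,0,0],0.6],
  [[0,0,0],[-0.0268,0.038,0.0127],0.6],
  [[0,0,0],[-0.0268,0.038,0.0127],0.6],
  [[0,0,0],[-0.0268,0.038,0.0127],0.6],
  [[0,0,0],[-0.0268,0.038,0.0127],0.6],
  [[0,0,0],[-0.0268,0.038,0.0127],0.6],
  [[0,0,0],[-0.0268,0.038,0.0127],0.6],
  [[0,0,0],[-0.0268,0.038,0.0127],0.6],
  [[0,0,0],[-0.0268,0.038,0.0127],0.6],
], force=20)

```text
time_s: 1.02
tool_pos: [415.2, -306.7, 134.1]
tcp_rot: [180.0, -0.0, -178.0]
ft_force: [0.5, 0.2, 0.1]
width: 69.4
finger_force: 0.0
```

Emit:
servo_tool([
  [[0,0,0],[0,0,0],0.6],
  [[0,0,0],[0,0,0],0.6],
  [[0,0,0],[0,0,0],0.6],
])

```text
time_s: 1.27
tool_pos: [414.8, -308.5, 134.6]
tcp_rot: [180.0, -0.0, -178.0]
ft_force: [0.3, 0.2, 0.5]
width: 69.6
finger_force: 0.0
```

Run:
```python
from h import *
plan((442,-266,80,-178),(442,-266,26,-178))
p,d=optics.get_image("top"); np.savez("/tmp/t1.npz",p=p,d=d)
s=env.read_state();print(proj("top",s["tool_pos"]))
a=cv2.resize(p[195:250,310:375,::-1],None,fx=8,fy=8,interpolation=cv2.INTER_CUBIC);cv2.imwrite("pics/t1.png",a)
```

```text
t 1.3 [ 414.8 -308.5  134.6] [ 1.8000e+02 -3.0000e-02 -1.7796e+02] w 69.6 F [0.3 0.2 0.5]
turn [ 0.     -0.0005  0.0008] rows 1.0 shift m [-0.0287  0.0415  0.0546] rows@.03 2.0
turn [0. 0. 0.] rows 0.0 shift m [ 0.    -0.     0.054] rows@.03 2.0
[359.88679247 231.06692899]
```

View pics/t1.png

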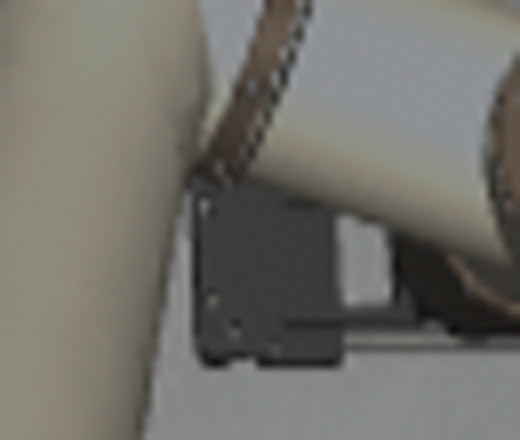

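The crop shows the gripper's body at about (345,230) in the full picture, under the forearm, which hides the jar. The row norm was clipped above 41.7 mm, so I'll keep rows shorter. Now on to the jar.

Emit:
servo_tool([
  [[0,0,0],[-0.0144,0.0208,0.0],0.6],
  [[0,0,0],[-0.0143,0.0207,0.0],0.6],
  [[0,0,0],[0,0,0.03],0.6],
  [[0,0,0],[0,0,0.03],0.6],
  [[0,0,0],[0,0,0.03],0.6],
  [[0,0,0],[0,0,0.0186],0.6],
  [[0,0,0],[0,0,0],0.6],
])

```text
time_s: 1.9
tool_pos: [438.4, -266.6, 22.6]
tcp_rot: [179.8, -0.4, -178.2]
ft_force: [-0.7, -0.2, -0.4]
width: 69.7
finger_force: 0.0
```

Emit:
servo_tool([
  [[0,0,0],[0,0,0],-0.3],
  [[0,0,0],[0,0,0],-0.3],
  [[0,0,0],[0,0,0],-0.3],
  [[0,0,0],[0,0,0],-0.3],
  [[0,0,0],[0,0,0],-0.3],
  [[0,0,0],[0,0,0],-0.3],
], force=15)

```text
time_s: 2.4
tool_pos: [442.9, -266.5, 27.5]
tcp_rot: [-179.9, 0.1, -178.0]
ft_force: [-0.2, -0.9, 5.6]
width: 43.7
finger_force: 15.0
```

Run:
```python
from h import *
plan((442.9,-266.5,155,-178),(583.8,-73.9,155,-178),(583.8,-73.9,92,-178))
```

```text
t 2.4 [ 442.9 -266.5   27.5] [-1.7993e+02  1.5000e-01 -1.7798e+02] w 43.7 F [-0.2 -0.9  5.6]
turn [-0.0012  0.0025  0.0003] rows 1.0 shift m [ 0.      0.     -0.1275] rows@.03 5.0
turn [0. 0. 0.] rows 0.0 shift m [-0.1475  0.1876  0.    ] rows@.03 7.0
turn [0. 0. 0.] rows 0.0 shift m [ 0.    -0.     0.063] rows@.03 3.0
```

Emit:
servo_tool([
  [[0,0,0],[0,0,-0.0255],-0.3],
  [[0,0,0],[0,0,-0.0255],-0.3],
  [[0,0,0],[0,0,-0.0255],-0.3],
  [[0,0,0],[0,0,-0.0255],-0.3],
  [[0,0,0],[0,0,-0.0255],-0.3],
  [[0,0,0],[-0.0211,0.0268,0],-0.3],
  [[0,0,0],[-0.0211,0.0268,0],-0.3],
  [[0,0,0],[-0.0211,0.0268,0],-0.3],
  [[0,0,0],[-0.0211,0.0268,0],-0.3],
  [[0,0,0],[-0.0211,0.0268,0],-0.3],
  [[0,0,0],[-0.0211,0.0268,0],-0.3],
  [[0,0,0],[-0.0209,0.0268,0],-0.3],
])

```text
time_s: 3.4
tool_pos: [583.2, -71.7, 153.6]
tcp_rot: [180.0, -0.0, -178.0]
ft_force: [0.8, -0.5, -0.6]
width: 43.3
finger_force: 15.0
```

Emit:
servo_tool([
  [[0,0,0],[0,0,0],-0.3],
  [[0,0,0],[0,0,0],-0.3],
  [[0,0,0],[0,0,0],-0.3],
  [[0,0,0],[0,0,0],-0.3],
])

```text
time_s: 3.73
tool_pos: [581.9, -74.1, 153.5]
tcp_rot: [180.0, -0.1, -178.1]
ft_force: [0.2, 0.2, 0.0]
width: 43.5
finger_force: 15.0
```

Run:
```python
from h import *
plan((583.8,-73.9,155,-178),(583.8,-73.9,92,-178))
p,d=optics.get_image("side");q,_=optics.get_image("top")
a=cv2.resize(p[90:250,190:310,::-1],None,fx=3.7,fy=3.7,interpolation=cv2.INTER_CUBIC);b=cv2.resize(q[110:230,200:270+50,::-1],None,fx=2.9,fy=2.9,interpolation=cv2.INTER_CUBIC)
o=np.zeros((592,800,3),np.uint8);o[:a.shape[0],:a.shape[1]]=a[:592];o[:b.shape[0],a.shape[1]:a.shape[1]+b.shape[1]]=b;cv2.imwrite("pics/p1.png",o)
```

```text
t 3.7 [581.9 -74.1 153.5] [ 1.8000e+02 -6.0000e-02 -1.7806e+02] w 43.5 F [0.2 0.2 0. ]
turn [ 0.0001 -0.0011 -0.001 ] rows 1.0 shift m [-0.0019  0.0002 -0.0015] rows@.03 1.0
turn [0. 0. 0.] rows 0.0 shift m [ 0.    -0.     0.063] rows@.03 3.0
```

View pics/p1.png

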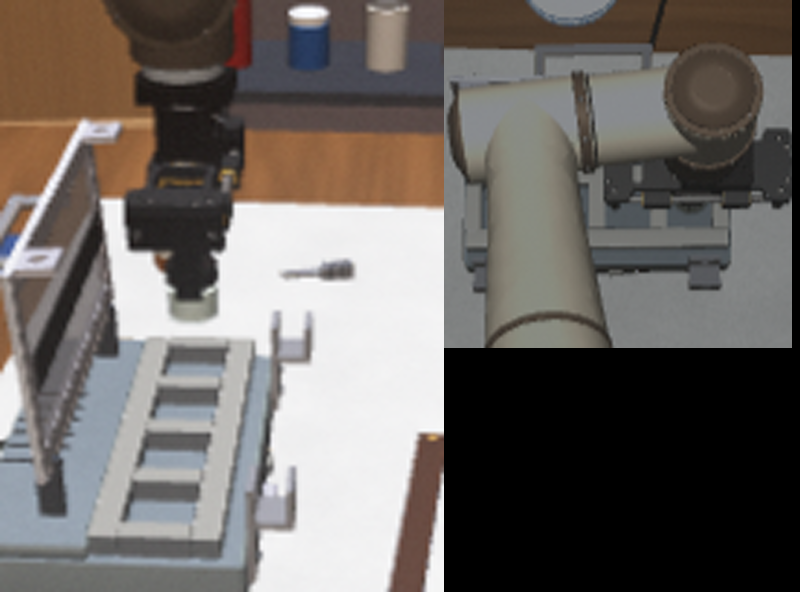

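The jar hangs upright at crop (192,303), over the right-most pocket at crop (197,355), and the cover is clear of the gripper. Lowering.

Emit:
servo_tool([
  [[0,0,0],[-0.0019,0,0.02],-0.3],
  [[0,0,0],[0,0,0.02],-0.3],
  [[0,0,0],[0,0,0.01],-0.3],
  [[0,0,0],[0,0,0.008],-0.3],
  [[0,0,0],[0,0,0.003],-0.3],
  [[0,0,0],[0,0,0],-0.3],
  [[0,0,0],[0,0,0],-0.3],
  [[0,0,0],[0,0,0],-0.3],
])

```text
time_s: 4.5
tool_pos: [585.5, -73.4, 93.7]
tcp_rot: [-180.0, 0.1, -178.0]
ft_force: [0.0, 0.7, -1.2]
width: 43.8
finger_force: 15.0
```

Emit:
servo_tool([
  [[0,0,0],[0,0,0.002],-0.3],
  [[0,0,0],[0,0,0.002],-0.3],
  [[0,0,0],[0,0,0],-0.3],
  [[0,0,0],[0,0,0],-0.3],
])

```text
time_s: 4.83
tool_pos: [585.3, -73.3, 89.5]
tcp_rot: [-180.0, 0.1, -178.0]
ft_force: [-1.5, 1.1, 3.8]
width: 43.9
finger_force: 15.0
```

Contact came at the expected height, 89.5. Releasing, then planning jar B.

Emit:
servo_tool([
  [[0,0,0],[0,0,0],0.3],
  [[0,0,0],[0,0,0],0.3],
  [[0,0,0],[0,0,0],0.3],
  [[0,0,0],[0,0,-0.02],0.3],
  [[0,0,0],[0,0,-0.03],0.3],
  [[0,0,0],[0,0,-0.03],0.3],
  [[0,0,0],[0,0,-0.03],0.3],
  [[0,0,0],[0,0,0],0.3],
  [[0,0,0],[0,0,0],0.3],
])

```text
time_s: 5.58
tool_pos: [585.7, -73.3, 200.5]
tcp_rot: [180.0, 0.3, -178.0]
ft_force: [-0.0, -0.4, -0.1]
width: 56.4
finger_force: 0.0
```

Run:
```python
from h import *
# jar B: close along the diagonal clear of neighbours; yaw -133
plan((487.3,263.3,190,-133),(487.3,263.3,27,-133))
p,d=optics.get_image("side")
for b in blobs(p,(248,255,275,292),lambda a:a.max(2)<75,40)+blobs(p,(212,262,240,292),lambda a:a.max(2)<75,40): print(b["c"].round(1),round(b["area"]))
for b in blobs(p,(225,165,262,195),lambda a:a.max(2)<75,20): print("placed",b["c"].round(1),b["box"].round(1),onz("side",b["c"],104).round(1))
```

```text
t 5.6 [585.7 -73.3 200.5] [ 179.97    0.26 -178.01] w 56.4 F [-0.  -0.4 -0.1]
turn [-0.0012  0.0045 -0.7856] rows 7.0 shift m [-0.179   0.3015  0.0105] rows@.03 11.0
turn [0. 0. 0.] rows 0.0 shift m [ 0.    -0.     0.163] rows@.03 6.0
[259.5 271. ] 201
[226.2 273.7] 211
placed [241.1 181.4] [234.5 176.6  13.4   9.5] [584.4 -64.8 104. ]
```

Emit:
servo_tool([
  [[0,0,0],[0.0287,0.02,0],0.6],
  [[0,0,0],[0.0287,0.02,0],0.6],
  [[0,0,0],[0.0287,0.02,0],0.6],
  [[0,0,0],[0,0.035,0],0.6],
  [[0,0,0],[0,0.035,0],0.6],
  [[0,0,0],[0,0.035,0],0.6],
  [[0,0,0],[0,0.035,0],0.6],
  [[0,0,0],[0,0.035,0],0.6],
  [[0,0,0],[0,0.035,0],0.6],
  [[0,0,0],[0,0.035,0],0.6],
  [[0,0,0],[0,0.035,0],0.6],
  [[0,0,-0.112],[0,0,0],0.6],
])

```text
time_s: 6.63
tool_pos: [486.4, 268.0, 196.3]
tcp_rot: [-180.0, -0.1, -171.3]
ft_force: [0.2, -0.7, -0.1]
width: 69.8
finger_force: 0.0
```

Emit:
servo_tool([
  [[0,0,-0.112],[0,0,0],0.6],
  [[0,0,-0.112],[0,0,0],0.6],
  [[0,0,-0.112],[0,0,0],0.6],
  [[0,0,-0.112],[0,0,0],0.6],
  [[0,0,-0.112],[0,0,0],0.6],
  [[0,0,-0.112],[0,0,0],0.6],
  [[0,0,0],[0,0,0.03],0.6],
  [[0,0,0],[0,0,0.03],0.6],
  [[0,0,0],[0,0,0.03],0.6],
  [[0,0,0],[0,0,0],0.6],
  [[0,0,0],[0,0,0],0.6],
  [[0,0,0],[0,0,0],0.6],
])

```text
time_s: 7.63
tool_pos: [487.5, 263.7, 109.3]
tcp_rot: [-180.0, 0.0, -133.1]
ft_force: [0.8, -0.0, -0.2]
width: 69.9
finger_force: 0.0
```

Run:
```python
from h import *
plan((487.3,263.3,27,-133))
```

```text
t 7.6 [487.5 263.7 109.3] [-1.7996e+02  3.0000e-02 -1.3305e+02] w 69.9 F [ 0.8 -0.  -0.2]
turn [-0.0007  0.0004 -0.0009] rows 1.0 shift m [ 0.0005 -0.0001  0.0823] rows@.03 3.0
```

Emit:
servo_tool([
  [[0,0,0],[0,0,0.03],0.6],
  [[0,0,0],[0,0,0.03],0.6],
  [[0,0,0],[0,0,0.022],0.6],
  [[0,0,0],[0,0,0],0.6],
  [[0,0,0],[0,0,0],-0.3],
  [[0,0,0],[0,0,0],-0.3],
  [[0,0,0],[0,0,0],-0.3],
  [[0,0,0],[0,0,0],-0.3],
  [[0,0,0],[0,0,0],-0.3],
  [[0,0,0],[0,0,0],-0.3],
  [[0,0,0],[0,0,0],-0.3],
])

```text
time_s: 8.55
tool_pos: [487.7, 264.0, 28.1]
tcp_rot: [-180.0, 0.1, -133.1]
ft_force: [0.3, -0.5, 7.2]
width: 43.2
finger_force: 15.0
```

Run:
```python
from h import *
plan((487.3,263.3,160,-133),(487.3,263.3,160,-178),(578.7,66,160,-178))
```

```text
t 8.6 [487.7 264.   28.1] [-1.7997e+02  1.5000e-01 -1.3305e+02] w 43.2 F [ 0.3 -0.5  7.2]
turn [-0.0006  0.0026 -0.0009] rows 1.0 shift m [ 0.0008 -0.0002 -0.1319] rows@.03 5.0
turn [ 0.     -0.      0.7854] rows 7.0 shift m [0. 0. 0.] rows@.03 0.0
turn [0. 0. 0.] rows 0.0 shift m [-0.0845 -0.2004 -0.    ] rows@.03 7.0
```

Emit:
servo_tool([
  [[0,0,0],[0,0,-0.033],-0.3],
  [[0,0,0],[0,0,-0.033],-0.3],
  [[0,0,0],[0,0,-0.033],-0.3],
  [[0,0,0],[0,0,-0.033],-0.3],
  [[0,0,0.112],[0,0,0],-0.3],
  [[0,0,0.112],[0,0,0],-0.3],
  [[0,0,0.112],[0,0,0],-0.3],
  [[0,0,0.112],[0,0,0],-0.3],
  [[0,0,0.112],[0,0,0],-0.3],
  [[0,0,0.112],[0,0,0],-0.3],
  [[0,0,0.112],[0,0,0],-0.3],
])

```text
time_s: 9.47
tool_pos: [486.3, 263.1, 158.2]
tcp_rot: [-180.0, -0.1, -178.3]
ft_force: [-0.4, -0.5, -1.6]
width: 43.4
finger_force: 15.0
```

Emit:
servo_tool([
  [[0,0,0],[-0.0121,-0.0286,0],-0.3],
  [[0,0,0],[-0.0121,-0.0286,0],-0.3],
  [[0,0,0],[-0.0121,-0.0286,0],-0.3],
  [[0,0,0],[-0.0121,-0.0286,0],-0.3],
  [[0,0,0],[-0.0121,-0.0286,0],-0.3],
  [[0,0,0],[-0.0121,-0.0286,0],-0.3],
  [[0,0,0],[-0.0121,-0.0286,0],-0.3],
  [[0,0,0],[0,0,0],-0.3],
  [[0,0,0],[0,0,0],-0.3],
  [[0,0,0],[0,0,0],-0.3],
  [[0,0,0],[0,0,0],-0.3],
])

```text
time_s: 10.38
tool_pos: [578.0, 67.0, 158.4]
tcp_rot: [180.0, -0.0, -178.0]
ft_force: [0.7, 0.2, -1.4]
width: 43.1
finger_force: 15.0
```

Run:
```python
from h import *
plan((578.7,66,93,-178))
```

```text
t 10.4 [578.   67.  158.4] [ 1.7999e+02 -4.0000e-02 -1.7796e+02] w 43.1 F [ 0.7  0.2 -1.4]
turn [ 0.0001 -0.0006  0.0007] rows 1.0 shift m [-0.0007 -0.001   0.0654] rows@.03 3.0
```

Emit:
servo_tool([
  [[0,0,0],[-0.0007,-0.001,0.025],-0.3],
  [[0,0,0],[0,0,0.025],-0.3],
  [[0,0,0],[0,0,0.01],-0.3],
  [[0,0,0],[0,0,0.005],-0.3],
  [[0,0,0],[0,0,0.002],-0.3],
  [[0,0,0],[0,0,0.002],-0.3],
  [[0,0,0],[0,0,0.001],-0.3],
  [[0,0,0],[0,0,0],-0.3],
  [[0,0,0],[0,0,0],-0.3],
])

```text
time_s: 11.13
tool_pos: [580.1, 65.9, 90.2]
tcp_rot: [179.9, 0.2, -178.0]
ft_force: [-2.4, 1.2, 4.0]
width: 43.3
finger_force: 15.0
```

Emit:
servo_tool([
  [[0,0,0],[0,0,0],0.3],
  [[0,0,0],[0,0,0],0.3],
  [[0,0,0],[0,0,0],0.3],
  [[0,0,0],[0,0,-0.02],0.3],
  [[0,0,0],[0,0,-0.03],0.3],
  [[0,0,0],[0,0,-0.03],0.3],
  [[0,0,0],[0.02,0.03,-0.01],0.6],
  [[0,0,0],[0.02,0.03,0],0.6],
  [[0,0,0],[0.02,0.03,0],0.6],
  [[0,0,0],[0,0.035,0],0.6],
  [[0,0,0],[0,0.035,0],0.6],
  [[0,0,0],[0,0.035,0],0.6],
])

```text
time_s: 12.13
tool_pos: [512.0, 259.3, 179.0]
tcp_rot: [180.0, 0.0, -178.0]
ft_force: [-0.2, -0.1, 0.3]
width: 69.4
finger_force: 0.0
```

Emit:
servo_tool([
  [[0,0,-0.112],[0,0,0],0.6],
  [[0,0,-0.112],[0,0,0],0.6],
  [[0,0,-0.112],[0,0,0],0.6],
  [[0,0,-0.112],[0,0,0],0.6],
  [[0,0,-0.112],[0,0,0],0.6],
  [[0,0,-0.112],[0,0,0],0.6],
  [[0,0,-0.112],[0,0,0],0.6],
  [[0,0,0],[0,0,0],0.6],
  [[0,0,0],[0,0,0],0.6],
])

```text
time_s: 12.88
tool_pos: [512.5, 257.9, 178.4]
tcp_rot: [180.0, -0.0, -133.3]
ft_force: [-0.5, 0.4, 0.9]
width: 69.6
finger_force: 0.0
```

Run:
```python
from h import *
plan((565.9,280.4,110,-133),(565.9,280.4,27,-133))
p,d=optics.get_image("side")
for b in blobs(p,(212,262,240,292),lambda a:a.max(2)<75,40): print("A",b["c"].round(2),round(b["area"]))
```

```text
t 12.9 [512.5 257.9 178.4] [ 1.8000e+02 -2.0000e-02 -1.3327e+02] w 69.6 F [-0.5  0.4  0.9]
turn [ 0.     -0.0004 -0.0046] rows 1.0 shift m [-0.0529 -0.0237  0.0684] rows@.03 3.0
turn [0. 0. 0.] rows 0.0 shift m [ 0.    -0.     0.083] rows@.03 3.0
A [226.18 273.67] 211
```

Emit:
servo_tool([
  [[0,0,-0.0046],[-0.0265,-0.0118,0.02],0.6],
  [[0,0,0],[-0.0264,-0.0119,0.02],0.6],
  [[0,0,0],[0,0,0.0284],0.6],
  [[0,0,0],[0,0,0.03],0.6],
  [[0,0,0],[0,0,0.03],0.6],
  [[0,0,0],[0,0,0.023],0.6],
  [[0,0,0],[0,0,0],0.6],
  [[0,0,0],[0,0,0],0.6],
])

```text
time_s: 13.6
tool_pos: [565.6, 280.1, 26.2]
tcp_rot: [-180.0, -0.2, -132.9]
ft_force: [-0.0, 0.1, 0.6]
width: 69.3
finger_force: 0.0
```

Emit:
servo_tool([
  [[0,0,0],[0,0,0],-0.3],
  [[0,0,0],[0,0,0],-0.3],
  [[0,0,0],[0,0,0],-0.3],
  [[0,0,0],[0,0,0],-0.3],
  [[0,0,0],[0,0,0],-0.3],
  [[0,0,0],[0,0,0],-0.3],
  [[0,0,0],[0,0,0],-0.3],
])

```text
time_s: 14.18
tool_pos: [566.6, 281.0, 28.5]
tcp_rot: [-180.0, 0.1, -132.8]
ft_force: [-0.2, -0.8, 6.0]
width: 43.6
finger_force: 15.0
```

Run:
```python
from h import *
plan((510,260,160,-133),(510,260,160,-178),(576.2,135.9,160,-178))
```

```text
t 14.2 [566.6 281.   28.5] [-1.7996e+02  1.1000e-01 -1.3280e+02] w 43.6 F [-0.2 -0.8  6. ]
turn [-0.0007  0.0019  0.0035] rows 1.0 shift m [ 0.0539  0.0271 -0.1315] rows@.03 5.0
turn [ 0.     -0.      0.7854] rows 7.0 shift m [0. 0. 0.] rows@.03 0.0
turn [0. 0. 0.] rows 0.0 shift m [-0.0618 -0.1263 -0.    ] rows@.03 5.0
```

Emit:
servo_tool([
  [[0,0,0],[0,0,-0.033],-0.3],
  [[0,0,0],[0,0,-0.033],-0.3],
  [[0,0,0],[0.0269,0.0135,-0.0275],-0.3],
  [[0,0,0],[0.0269,0.0135,-0.0275],-0.3],
  [[0,0,0.112],[0,0,-0.01],-0.3],
  [[0,0,0.112],[0,0,0],-0.3],
  [[0,0,0.112],[0,0,0],-0.3],
  [[0,0,0.112],[0,0,0],-0.3],
  [[0,0,0.112],[0,0,0],-0.3],
  [[0,0,0.112],[0,0,0],-0.3],
  [[0,0,0.112],[0,0,0],-0.3],
])

```text
time_s: 15.1
tool_pos: [508.7, 259.3, 157.4]
tcp_rot: [-180.0, -0.1, -178.1]
ft_force: [-0.3, -0.7, -1.3]
width: 43.6
finger_force: 15.0
```

Emit:
servo_tool([
  [[0,0,0],[-0.0124,-0.0253,0],-0.3],
  [[0,0,0],[-0.0124,-0.0253,0],-0.3],
  [[0,0,0],[-0.0124,-0.0253,0],-0.3],
  [[0,0,0],[-0.0124,-0.0253,0],-0.3],
  [[0,0,0],[-0.0124,-0.0253,0],-0.3],
  [[0,0,0],[0,0,0],-0.3],
  [[0,0,0],[0,0,0],-0.3],
  [[0,0,0],[0,0,0],-0.3],
  [[0,0,0],[0,0,0],-0.3],
])

```text
time_s: 15.85
tool_pos: [575.8, 136.3, 157.8]
tcp_rot: [180.0, -0.1, -177.7]
ft_force: [0.4, 0.1, -1.0]
width: 43.3
finger_force: 15.0
```

Run:
```python
from h import *
plan((576.2,135.9,93,-178))
```

```text
t 15.8 [575.8 136.3 157.8] [ 1.800e+02 -5.000e-02 -1.777e+02] w 43.3 F [ 0.4  0.1 -1. ]
turn [ 0.     -0.0009  0.0053] rows 1.0 shift m [-0.0004 -0.0004  0.0648] rows@.03 3.0
```

Emit:
servo_tool([
  [[0,0,0.0053],[0,0,0.025],-0.3],
  [[0,0,0],[0,0,0.025],-0.3],
  [[0,0,0],[0,0,0.01],-0.3],
  [[0,0,0],[0,0,0.004],-0.3],
  [[0,0,0],[0,0,0.002],-0.3],
  [[0,0,0],[0,0,0.0015],-0.3],
  [[0,0,0],[0,0,0.001],-0.3],
  [[0,0,0],[0,0,0],-0.3],
  [[0,0,0],[0,0,0],-0.3],
])

```text
time_s: 16.6
tool_pos: [577.0, 135.8, 90.6]
tcp_rot: [180.0, 0.1, -178.0]
ft_force: [-0.7, 0.4, -1.9]
width: 43.4
finger_force: 15.0
```

Emit:
servo_tool([
  [[0,0,0],[0,0,0.0015],-0.3],
  [[0,0,0],[0,0,0],-0.3],
  [[0,0,0],[0,0,0],-0.3],
])

```text
time_s: 16.85
tool_pos: [577.1, 135.8, 90.5]
tcp_rot: [180.0, 0.1, -178.0]
ft_force: [-3.3, 0.3, 6.0]
width: 43.5
finger_force: 15.0
```

Emit:
servo_tool([
  [[0,0,0],[0,0,0],0.3],
  [[0,0,0],[0,0,0],0.3],
  [[0,0,0],[0,0,0],0.3],
  [[0,0,0],[0,0,-0.02],0.3],
  [[0,0,0],[0,0,-0.03],0.3],
  [[0,0,0],[0,0,-0.04],0.3],
  [[0,0,0],[0.03,-0.028,0],0.3],
  [[0,0,0],[0.03,-0.028,0],0.3],
  [[0,0,0],[0.03,-0.028,0],0.3],
  [[0,0,0],[0.03,-0.028,0],0.3],
  [[0,0,0],[0.03,-0.028,0],0.3],
  [[0,0,0],[0,-0.03,-0.02],0.3],
])

```text
time_s: 17.85
tool_pos: [420.8, -41.9, 192.8]
tcp_rot: [-180.0, -1.0, -178.1]
ft_force: [-0.4, -0.1, -1.8]
width: 56.4
finger_force: 0.0
```

Emit:
servo_tool([
  [[0,0,0],[0,-0.03,-0.025],0.3],
  [[0,0,0],[0,-0.03,-0.025],0.3],
  [[0,0,0],[0,-0.03,-0.025],0.3],
  [[0,0,0],[0,-0.03,-0.025],0.3],
  [[0,0,0],[0,-0.03,-0.025],0.3],
  [[0,0,0],[0,-0.03,-0.025],0.3],
  [[0,0,0],[0,-0.03,0],0.3],
  [[0,0,0],[0,-0.03,0],0.3],
  [[0,0,0],[0,0,0],0.3],
  [[0,0,0],[0,0,0],0.3],
])

```text
time_s: 18.68
tool_pos: [440.2, -280.5, 347.5]
tcp_rot: [180.0, -0.1, -178.2]
ft_force: [-0.5, 0.2, -0.8]
width: 56.8
finger_force: 0.0
```

Run:
```python
from h import *
plan()
for n in("side","top"):
    p,d=optics.get_image(n); np.savez(f"/tmp/{n}2.npz",p=p,d=d)
    a=(p[105:265,170:300] if n=="side" else p[110:240,195:305])[:,:,::-1]
    a=cv2.resize(a,None,fx=3.07 if n=="side" else 3.6,fy=3.07 if n=="side" else 3.6,interpolation=cv2.INTER_CUBIC)
    o=a if n=="side" else np.hstack([o[:468],a[:468]]) 
cv2.imwrite("pics/c2.png",o[:600,:800]);print(o.shape)
```

```text
t 18.7 [ 440.2 -280.5  347.5] [ 1.7996e+02 -7.0000e-02 -1.7822e+02] w 56.8 F [-0.5  0.2 -0.8]
(468, 795, 3)
```

View pics/c2.png

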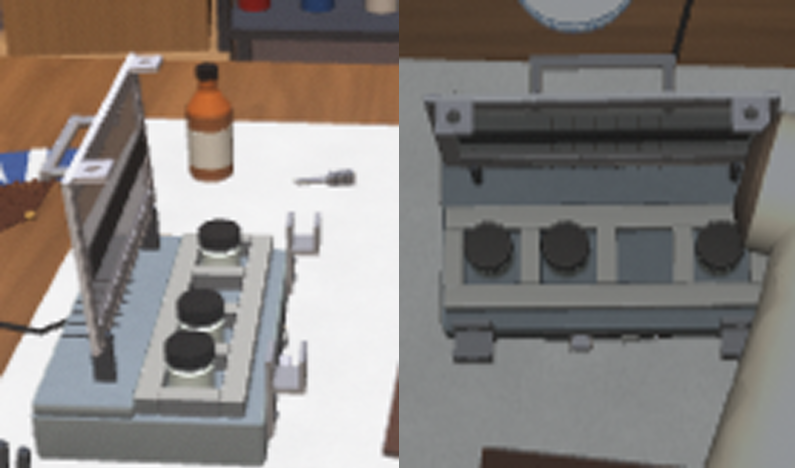

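The side crop shows three lids standing upright and seated at (220,235), (200,307) and (190,352). In the top crop the lids are centred in their pockets, and the bar is at (603,62) behind the upright cover. Next I'll measure the bar and cover from depth.

Run:
```python
from h import *
Ri=Ro.from_euler("z",-SH["yaw"],degrees=True)
for n in("top","side"):
    z=np.load(f"/tmp/{n}2.npz");P=cloud(n,z["d"].astype(float));L=Ri.apply((P-SH["o"]).reshape(-1,3)).reshape(P.shape)
    k=(L[...,2]>125)&(L[...,2]<300)&(abs(L[...,1])<150)&(L[...,0]>20)&(L[...,0]<175)
    bar=k&(L[...,0]>100)&(abs(L[...,1])<50)&(L[...,2]>210)
    q=L[bar];print(n,"bar",len(q),np.median(q,0).round(1),np.percentile(q,[5,95],axis=0).round(0).tolist())
    fr=k&(abs(L[...,1])<145)&(abs(L[...,1])>128)   # frame side members / tongues
    q=L[fr]
    for lo in range(130,300,15):
        w=q[(q[:,2]>=lo)&(q[:,2]<lo+15)]
        if len(w): print(lo,len(w),np.percentile(w[:,0],[5,50,95]).round(0), end="; ")
    print()
t=np.load("/tmp/top2.npz")["p"].astype(int)
print(t[118:135,251].tolist()); print(t[118:135,258,0].tolist())
for uv in((251.8,127),): print([onz("top",uv,z).round(1).tolist() for z in(235,245)])
```

```text
top bar 130 [126.1   0.4 249.5] [[121.0, -45.0, 245.0], [132.0, 45.0, 255.0]]
130 8 [74. 76. 77.]; 145 7 [75. 75. 77.]; 160 10 [75. 77. 78.]; 175 10 [76. 77. 80.]; 190 4 [77. 78. 78.]; 205 1 [80. 80. 80.]; 220 2 [78. 78. 79.]; 235 8 [80. 81. 83.]; 250 8 [79. 82. 84.]; 265 38 [56. 81. 89.]; 280 48 [58. 77. 88.]; 
side bar 76 [124.    2.3 247.7] [[121.0, -47.0, 243.0], [131.0, 46.0, 250.0]]
130 20 [74. 75. 81.]; 145 18 [75. 76. 78.]; 160 24 [76. 77. 82.]; 175 26 [77. 78. 82.]; 190 24 [78. 79. 84.]; 205 25 [79. 79. 85.]; 220 25 [79. 80. 86.]; 235 24 [80. 81. 86.]; 250 23 [81. 82. 87.]; 265 60 [57. 80. 88.]; 280 14 [55. 62. 83.]; 
[[75, 60, 51], [77, 59, 44], [80, 61, 46], [81, 62, 47], [79, 60, 45], [79, 60, 45], [80, 60, 45], [94, 92, 95], [95, 97, 101], [96, 97, 101], [84, 83, 82], [124, 125, 125], [134, 136, 137], [134, 137, 137], [135, 137, 137], [134, 136, 136], [134, 136, 136]]
[77, 77, 80, 82, 80, 80, 80, 94, 94, 94, 85, 126, 135, 134, 133, 135, 136]
[[709.9, 34.0, 235.0], [706.4, 33.7, 245.0]]
```

Run:
```python
from h import *
b=W(126,0,245);print(b)
plan((440.2,-280.5,347,-87.9),(b[0],b[1],330,-87.9),(b[0],b[1],233,-87.9))
```

```text
[705.91537762  35.6171073  245.        ]
t 18.8 [ 440.3 -279.1  347.9] [ 1.7998e+02 -3.0000e-02 -1.7806e+02] w 56.6 F [ 0.3 -0.  -0.1]
turn [ 7.0000e-04 -2.0000e-04 -1.5736e+00] rows 14.0 shift m [0.0014 0.0002 0.0009] rows@.03 1.0
turn [0. 0. 0.] rows 0.0 shift m [-0.3062 -0.2771  0.017 ] rows@.03 11.0
turn [0. 0. 0.] rows 0.0 shift m [ 0.    -0.     0.097] rows@.03 4.0
```

Emit:
servo_tool([
  [[0,0,-0.1124],[0,0,0],-0.17],
  [[0,0,-0.1124],[0,0,0],-0.17],
  [[0,0,-0.1124],[0,0,0],-0.17],
  [[0,0,-0.1124],[0,0,0],-0.17],
  [[0,0,-0.1124],[0,0,0],-0.17],
  [[0,0,-0.1124],[0,0,0],-0.17],
  [[0,0,-0.1124],[0,0,0],-0.17],
  [[0,0,-0.1124],[0,0,0],-0.17],
  [[0,0,-0.1124],[0,0,0],-0.17],
  [[0,0,-0.1124],[0,0,0],-0.17],
  [[0,0,-0.1124],[0,0,0],-0.17],
  [[0,0,-0.1124],[0,0,0],-0.17],
])

```text
time_s: 19.78
tool_pos: [440.6, -278.0, 348.5]
tcp_rot: [-180.0, 0.0, -100.3]
ft_force: [0.1, 0.7, 0.3]
width: 35.7
finger_force: 0.0
```

Emit:
servo_tool([
  [[0,0,-0.1124],[0,0,0],-0.17],
  [[0,0,-0.1124],[0,0,0],-0.17],
  [[0,0,0],[-0.0278,-0.0252,0],-0.17],
  [[0,0,0],[-0.0278,-0.0252,0],-0.17],
  [[0,0,0],[-0.0278,-0.0252,0],-0.17],
  [[0,0,0],[-0.0278,-0.0252,0],-0.17],
  [[0,0,0],[-0.0278,-0.0252,0],-0.17],
  [[0,0,0],[-0.0278,-0.0252,0],-0.17],
  [[0,0,0],[-0.0278,-0.0252,0],-0.17],
  [[0,0,0],[-0.0278,-0.0252,0],-0.17],
  [[0,0,0],[-0.0278,-0.0252,0],-0.17],
  [[0,0,0],[-0.0278,-0.0252,0.005],-0.17],
])

```text
time_s: 20.78
tool_pos: [682.8, 11.0, 344.9]
tcp_rot: [-179.8, -0.0, -87.7]
ft_force: [0.7, -0.6, 0.9]
width: 35.9
finger_force: 0.0
```

Emit:
servo_tool([
  [[0,0,0],[-0.0278,-0.0252,0.01],-0.17],
  [[0,0,0],[0,0,0],-0.17],
  [[0,0,0],[0,0,0],-0.17],
  [[0,0,0],[0,0,0],-0.17],
  [[0,0,0],[0,0,0],-0.17],
])

```text
time_s: 21.2
tool_pos: [705.7, 36.4, 334.6]
tcp_rot: [-179.9, -0.0, -87.9]
ft_force: [0.4, 0.1, 0.0]
width: 35.8
finger_force: 0.0
```

Run:
```python
from h import *
b=W(126,0,245)
plan((b[0],b[1],233,-87.9))
p,d=optics.get_image("side")
cv2.imwrite("pics/c3.png",cv2.resize(p[60:220,160:300,::-1],None,fx=3.7,fy=3.7,interpolation=cv2.INTER_CUBIC))
```

```text
t 21.2 [705.7  36.4 334.6] [-1.7991e+02 -1.0000e-02 -8.7870e+01] w 35.8 F [0.4 0.1 0. ]
turn [-0.0016 -0.0001  0.0005] rows 1.0 shift m [ 0.0008 -0.0002  0.1016] rows@.03 4.0
```

View pics/c3.png

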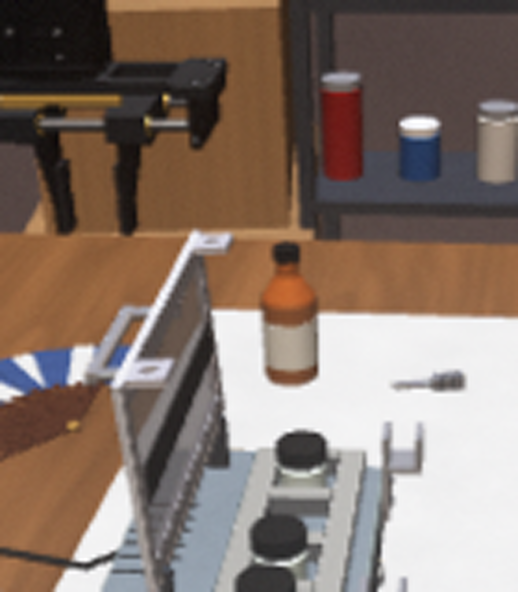

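Run:
```python
from h import *
print("tcp",proj("side",[705.7,36.4,334.6]),"bar",proj("side",W(126,0,245)),proj("side",W(126,55,245)),proj("side",W(126,-55,245)))
```

```text
tcp [185.88164595 121.1174534 ] bar [189.54469183 152.10995965] [184.67432363 160.79318715] [194.00496441 144.15787883]
```

The fingers at crop columns 63 and 128 straddle column 95, which matches the projected TCP. The bar's ends at crop (95,378) and (133,312) put it at about x = 124 local, well inside the 36 mm opening. Descending and gripping.

Emit:
servo_tool([
  [[-0.0016,0,0],[0.0008,0.002,0.025],-0.17],
  [[0,0,0],[0,0,0.025],-0.17],
  [[0,0,0],[0,0,0.02],-0.17],
  [[0,0,0],[0,0,0.015],-0.17],
  [[0,0,0],[0,0,0.015],-0.17],
  [[0,0,0],[0,0,0],-0.17],
  [[0,0,0],[0,0,0],-0.17],
  [[0,0,0],[0,0,0],-0.17],
])

```text
time_s: 21.92
tool_pos: [704.6, 35.1, 235.4]
tcp_rot: [-179.9, -0.0, -87.9]
ft_force: [0.6, -0.2, 0.1]
width: 36.2
finger_force: 0.0
```

Emit:
servo_tool([
  [[0,0,0],[0,0,0],-0.9],
  [[0,0,0],[0,0,0],-0.9],
  [[0,0,0],[0,0,0],-0.9],
  [[0,0,0],[0,0,0],-0.9],
  [[0,0,0],[0,0,0],-0.9],
  [[0,0,0],[0,0,0],-0.9],
  [[0,0,0],[0,0,0],-0.9],
  [[0,0,0],[0,0,0],-0.9],
], force=12)

```text
time_s: 22.58
tool_pos: [704.6, 35.7, 233.8]
tcp_rot: [180.0, 0.0, -87.9]
ft_force: [1.3, -0.3, 2.1]
width: 11.7
finger_force: 12.0
```

Run:
```python
import numpy as np
r=np.hypot(130,42);d=np.arctan2(42,130)
th=np.concatenate([np.linspace(1.63,.23,15),[.15,.1,.05,0]])
x=-r*np.cos(th+d);z=r*np.sin(th+d)
for i in range(len(th)-1): print(th[i+1].round(2),"tool dy,dz mm",(-(x[i+1]-x[i])).round(1),(-(z[i+1]-z[i])).round(1),"abs rel end x,z",(x[i+1]-x[0]).round(1),(z[i+1]-z[0]).round(1))
```

```text
1.53 tool dy,dz mm 13.0 -4.3 abs rel end x,z -13.0 4.3
1.43 tool dy,dz mm 13.3 -3.0 abs rel end x,z -26.3 7.3
1.33 tool dy,dz mm 13.6 -1.7 abs rel end x,z -39.8 9.0
1.23 tool dy,dz mm 13.7 -0.3 abs rel end x,z -53.5 9.3
1.13 tool dy,dz mm 13.6 1.1 abs rel end x,z -67.1 8.2
1.03 tool dy,dz mm 13.4 2.4 abs rel end x,z -80.5 5.8
0.93 tool dy,dz mm 13.1 3.8 abs rel end x,z -93.7 2.0
0.83 tool dy,dz mm 12.7 5.0 abs rel end x,z -106.4 -3.0
0.73 tool dy,dz mm 12.1 6.3 abs rel end x,z -118.5 -9.3
0.63 tool dy,dz mm 11.4 7.5 abs rel end x,z -129.9 -16.8
0.53 tool dy,dz mm 10.6 8.6 abs rel end x,z -140.6 -25.3
0.43 tool dy,dz mm 9.7 9.6 abs rel end x,z -150.3 -34.9
0.33 tool dy,dz mm 8.7 10.5 abs rel end x,z -159.0 -45.4
0.23 tool dy,dz mm 7.6 11.3 abs rel end x,z -166.6 -56.8
0.15 tool dy,dz mm 5.3 9.6 abs rel end x,z -171.9 -66.3
0.1 tool dy,dz mm 2.9 6.2 abs rel end x,z -174.8 -72.5
0.05 tool dy,dz mm 2.6 6.3 abs rel end x,z -177.4 -78.8
0.0 tool dy,dz mm 2.3 6.4 abs rel end x,z -179.6 -85.3
```

Emit:
servo_tool([
  [[0,0,0],[0,0.0043,-0.0014],-0.9],
  [[0,0,0],[0,0.0043,-0.0014],-0.9],
  [[0,0,0],[0,0.0044,-0.0014],-0.9],
  [[0,0,0],[0,0.0044,-0.001],-0.9],
  [[0,0,0],[0,0.0044,-0.001],-0.9],
  [[0,0,0],[0,0.0045,-0.001],-0.9],
  [[0,0,0],[0,0.0045,-0.0006],-0.9],
  [[0,0,0],[0,0.0045,-0.0006],-0.9],
  [[0,0,0],[0,0.0045,-0.0005],-0.9],
  [[0,0,0],[0,0.0046,-0.0001],-0.9],
  [[0,0,0],[0,0.0046,-0.0001],-0.9],
  [[0,0,0],[0,0.0045,-0.0001],-0.9],
])

```text
time_s: 23.58
tool_pos: [649.9, 33.8, 242.2]
tcp_rot: [179.9, 0.0, -87.9]
ft_force: [-0.3, 1.7, 0.5]
width: 11.4
finger_force: 12.0
```

Emit:
servo_tool([
  [[0,0,0],[0,0.0045,0.0004],-0.9],
  [[0,0,0],[0,0.0045,0.0004],-0.9],
  [[0,0,0],[0,0.0046,0.0003],-0.9],
  [[0,0,0],[0,0.0045,0.0008],-0.9],
  [[0,0,0],[0,0.0045,0.0008],-0.9],
  [[0,0,0],[0,0.0044,0.0008],-0.9],
  [[0,0,0],[0,0.0044,0.0012],-0.9],
  [[0,0,0],[0,0.0044,0.0013],-0.9],
  [[0,0,0],[0,0.0043,0.0013],-0.9],
  [[0,0,0],[0,0,0],-0.9],
])

```text
time_s: 24.42
tool_pos: [609.3, 32.2, 235.0]
tcp_rot: [179.8, 0.0, -87.9]
ft_force: [-1.0, 2.7, 0.6]
width: 11.5
finger_force: 12.0
```

Emit:
servo_tool([
  [[0,0,0],[0,0.0043,0.0016],-0.9],
  [[0,0,0],[0,0.0042,0.0017],-0.9],
  [[0,0,0],[0,0.0042,0.0017],-0.9],
  [[0,0,0],[0,0.0041,0.0021],-0.9],
  [[0,0,0],[0,0.004,0.0021],-0.9],
  [[0,0,0],[0,0.004,0.0021],-0.9],
  [[0,0,0],[0,0.0038,0.0025],-0.9],
  [[0,0,0],[0,0.0038,0.0025],-0.9],
  [[0,0,0],[0,0.0038,0.0025],-0.9],
  [[0,0,0],[0,0,0],-0.9],
])

```text
time_s: 25.25
tool_pos: [573.1, 30.8, 215.5]
tcp_rot: [179.8, 0.0, -87.9]
ft_force: [-1.0, 2.6, -2.3]
width: 11.5
finger_force: 12.0
```

Run:
```python
from h import *
plan()
p,d=optics.get_image("side")
L=Ro.from_euler("z",-SH["yaw"],degrees=True).apply((cloud("side",d.astype(float))-SH["o"]).reshape(-1,3))
k=(abs(L[:,1])>128)&(abs(L[:,1])<146)&(L[:,2]>122)&(L[:,2]<260)&(L[:,0]>-90)&(L[:,0]<80)
q=L[k];print(len(q))
for lo in range(-80,80,15):
    w=q[(q[:,0]>=lo)&(q[:,0]<lo+15)]
    if len(w):print(lo+7,np.percentile(w[:,2],[10,50,90]).round(0))
```

```text
t 25.2 [573.1  30.8 215.5] [ 1.7978e+02  1.0000e-02 -8.7900e+01] w 11.5 F [-1.   2.6 -2.3]
349
-73 [181. 187. 194.]
-58 [197. 205. 208.]
-43 [194. 198. 203.]
-28 [184. 189. 193.]
-13 [172. 178. 183.]
2 [162. 168. 173.]
17 [153. 158. 163.]
32 [142. 148. 152.]
47 [133. 139. 143.]
62 [125. 129. 133.]
77 [122. 123. 125.]
```

Emit:
servo_tool([
  [[0,0,0],[0,0.003,0.0025],-0.9],
  [[0,0,0],[0,0.003,0.0025],-0.9],
  [[0,0,0],[0,0.0028,0.0026],-0.9],
  [[0,0,0],[0,0.0028,0.0026],-0.9],
  [[0,0,0],[0,0.0028,0.0027],-0.9],
  [[0,0,0],[0,0.0027,0.0027],-0.9],
  [[0,0,0],[0,0.0029,0.0035],-0.9],
  [[0,0,0],[0,0.0029,0.0035],-0.9],
  [[0,0,0],[0,0.0029,0.0035],-0.9],
  [[0,0,0],[0,0,0],-0.9],
])

```text
time_s: 26.13
tool_pos: [547.6, 29.8, 189.3]
tcp_rot: [179.8, -0.0, -87.9]
ft_force: [-0.3, 1.7, -1.9]
width: 11.7
finger_force: 12.0
```

Emit:
servo_tool([
  [[0,0,0],[0,0.002,0.0028],-0.9],
  [[0,0,0],[0,0.0019,0.0028],-0.9],
  [[0,0,0],[0,0.0019,0.0028],-0.9],
  [[0,0,0],[0,0.0018,0.0029],-0.9],
  [[0,0,0],[0,0,0],-0.9],
  [[0,0,0],[0,0,0],-0.9],
])

```text
time_s: 26.63
tool_pos: [540.6, 29.5, 178.7]
tcp_rot: [179.9, -0.0, -87.9]
ft_force: [-0.2, 0.4, -1.9]
width: 11.6
finger_force: 12.0
```

Run:
```python
from h import *
plan()
p,d=optics.get_image("side")
L=Ro.from_euler("z",-SH["yaw"],degrees=True).apply((cloud("side",d.astype(float))-SH["o"]).reshape(-1,3))
k=(abs(L[:,1])>128)&(abs(L[:,1])<146)&(L[:,2]>118)&(L[:,2]<260)&(L[:,0]>-90)&(L[:,0]<80)
q=L[k]
for lo in range(-80,80,15):
    w=q[(q[:,0]>=lo)&(q[:,0]<lo+15)]
    if len(w):print(lo+7,np.percentile(w[:,2],[10,50,90]).round(0))
```

```text
t 26.6 [540.6  29.5 178.7] [ 1.7985e+02 -1.0000e-02 -8.7890e+01] w 11.6 F [-0.2  0.4 -1.9]
-73 [148. 153. 155.]
-58 [146. 149. 152.]
-43 [142. 146. 148.]
-28 [139. 142. 145.]
-13 [135. 139. 141.]
2 [132. 136. 138.]
17 [129. 133. 134.]
32 [124. 129. 130.]
47 [122. 125. 127.]
62 [120. 122. 124.]
77 [119. 120. 121.]
```

Emit:
servo_tool([
  [[0,0,0],[0,0.0012,0.0022],-0.9],
  [[0,0,0],[0,0.0012,0.0022],-0.9],
  [[0,0,0],[0,0.0012,0.0022],-0.9],
  [[0,0,0],[0,0.0012,0.0022],-0.9],
  [[0,0,0],[0,0.001,0.0022],-0.9],
  [[0,0,0],[0,0.001,0.0022],-0.9],
  [[0,0,0],[0,0.001,0.0022],-0.9],
  [[0,0,0],[0,0.0009,0.0022],-0.9],
  [[0,0,0],[0,0.0009,0.0022],-0.9],
  [[0,0,0],[0,0.0009,0.0022],-0.9],
  [[0,0,0],[0,0,0],-0.9],
  [[0,0,0],[0,0,0],-0.9],
])

```text
time_s: 27.68
tool_pos: [530.4, 29.2, 156.9]
tcp_rot: [179.9, -0.0, -87.9]
ft_force: [-1.1, 0.5, -1.6]
width: 11.5
finger_force: 12.0
```

Emit:
servo_tool([
  [[0,0,0],[0,0.0007,0.0018],-0.9],
  [[0,0,0],[0,0.0006,0.0018],-0.9],
  [[0,0,0],[0,0,0],-0.9],
  [[0,0,0],[0,0,0],-0.9],
])

```text
time_s: 28.02
tool_pos: [529.0, 29.2, 153.4]
tcp_rot: [179.9, -0.0, -87.9]
ft_force: [-1.2, -0.2, -2.1]
width: 11.7
finger_force: 12.0
```

Emit:
servo_tool([
  [[0,0,0],[0,0.0004,0.001],-0.9],
  [[0,0,0],[0,0.0003,0.001],-0.9],
  [[0,0,0],[0,0.0003,0.001],-0.9],
  [[0,0,0],[0,0,0],-0.9],
  [[0,0,0],[0,0,0],-0.9],
])

```text
time_s: 28.43
tool_pos: [528.0, 29.2, 150.4]
tcp_rot: [179.9, 0.0, -87.9]
ft_force: [-0.7, 0.5, -3.1]
width: 11.3
finger_force: 12.0
```

Emit:
servo_tool([
  [[0,0,0],[0,0.0003,0.0007],-0.9],
  [[0,0,0],[0,0,0],-0.9],
  [[0,0,0],[0,0,0],-0.9],
])

```text
time_s: 28.68
tool_pos: [527.8, 29.1, 149.8]
tcp_rot: [179.9, -0.0, -87.9]
ft_force: [-1.6, 0.9, -1.7]
width: 11.4
finger_force: 12.0
```

Emit:
servo_tool([
  [[0,0,0],[0,0.0003,0.0007],-0.9],
  [[0,0,0],[0,0,0],-0.9],
  [[0,0,0],[0,0,0],-0.9],
])

```text
time_s: 28.93
tool_pos: [527.8, 29.2, 149.5]
tcp_rot: [179.9, -0.0, -87.9]
ft_force: [-1.7, 0.9, -0.1]
width: 11.5
finger_force: 12.0
```

Emit:
servo_tool([
  [[0,0,0],[0,0.0002,0.0007],-0.9],
  [[0,0,0],[0,0,0],-0.9],
  [[0,0,0],[0,0,0],-0.9],
])

```text
time_s: 29.18
tool_pos: [527.8, 29.2, 149.5]
tcp_rot: [180.0, -0.0, -87.9]
ft_force: [-2.2, 0.5, 6.9]
width: 11.5
finger_force: 12.0
```

Emit:
servo_tool([
  [[0,0,0],[0,0,0.0007],-0.9],
  [[0,0,0],[0,0,0],-0.9],
  [[0,0,0],[0,0,0],-0.9],
])

```text
time_s: 29.43
tool_pos: [527.8, 29.2, 149.3]
tcp_rot: [-180.0, -0.0, -87.9]
ft_force: [-3.7, 0.4, 9.8]
width: 11.4
finger_force: 12.0
```

Run:
```python
from h import *
plan()
p,d=optics.get_image("side")
L=Ro.from_euler("z",-SH["yaw"],degrees=True).apply((cloud("side",d.astype(float))-SH["o"]).reshape(-1,3))
k=(abs(L[:,1])>128)&(abs(L[:,1])<146)&(L[:,2]>110)&(L[:,2]<260)&(L[:,0]>-90)&(L[:,0]<80)
q=L[k]
for lo in range(-80,80,15):
    w=q[(q[:,0]>=lo)&(q[:,0]<lo+15)]
    if len(w):print(lo+7,np.percentile(w[:,2],[10,50,90]).round(1))
```

```text
t 29.4 [527.8  29.2 149.3] [-1.800e+02 -1.000e-02 -8.785e+01] w 11.4 F [-3.7  0.4  9.8]
-73 [113.2 117.7 120.1]
-58 [115.  118.3 119.4]
-43 [115.  118.4 119.4]
-28 [114.  118.4 120. ]
-13 [113.8 118.8 119.7]
2 [113.4 118.2 119.6]
17 [113.8 118.5 120. ]
32 [116.2 118.  120.2]
47 [115.  118.8 120.3]
62 [115.1 118.3 120. ]
77 [114.6 118.4 120.4]
```

The cover is level on its stop: its top is at 118 all along, with 10 N on the stop. Releasing, then measuring the pins again.

Emit:
servo_tool([
  [[0,0,0],[0,0,-0.0014],-0.9],
  [[0,0,0],[0,0,0],-0.3],
  [[0,0,0],[0,0,0],-0.3],
  [[0,0,0],[0,0,0],-0.3],
  [[0,0,0],[0,0,-0.015],-0.3],
  [[0,0,0],[0,0,-0.03],-0.3],
  [[0,0,0],[0,0,-0.03],-0.3],
  [[0,0,0],[0,0,-0.03],-0.3],
  [[0,0,0],[0,0.03,0],-0.3],
  [[0,0,0],[0,0.03,0],-0.3],
  [[0,0,0],[0,0.03,0],-0.3],
  [[0,0,0],[0,0,0],-0.3],
])

```text
time_s: 30.48
tool_pos: [432.9, 25.0, 254.3]
tcp_rot: [179.8, 0.1, -87.9]
ft_force: [0.5, -0.3, -1.1]
width: 30.5
finger_force: 0.0
```

```bash
cat > pins.py <<'E'
from h import *
for n in("top","side"):
    p,d=optics.get_image(n);np.savez(f"/tmp/{n}3.npz",p=p,d=d)
    g=cv2.cvtColor(p,cv2.COLOR_RGB2GRAY)
    for nm,bx in dict(top=dict(L=(110,195,160,235),R=(362,190,400,230)),side=dict(L=(235,315,295,355),R=(258,152,292,172)))[n].items():
        u0,v0,u1,v1=bx;k=8
        s=cv2.resize(g[v0:v1,u0:u1].astype(np.float32),None,fx=k,fy=k,interpolation=cv2.INTER_CUBIC)
        bg=np.median(s);m=(s<bg-0.14*bg).astype(np.uint8);c,l,st,_=cv2.connectedComponentsWithStats(m);j=1+np.argmax(st[1:,4])
        ys,xs=np.where(l==j);uv=(np.stack([xs,ys],1)+.5)/k-.5+[u0,v0]
        pts=np.array([onz(n,q,8) for q in uv])[:,:2];c0=pts.mean(0)
        w=np.linalg.svd((pts-c0)[::5],full_matrices=False)[2][0];w*=np.sign(w[0]);a=(pts-c0)@w
        b=(pts-c0)@[-w[1],w[0]];lo,hi=np.percentile(a,[.3,99.7])
        # width profile along the axis, axis line from the shank only
        H=[(round(x),round(np.ptp(b[(a>=x)&(a<x+6)]),1),round(np.median(b[(a>=x)&(a<x+6)]),1)) for x in np.arange(lo,hi,6)]
        sh=(a>hi-36)&(a<hi-4);f=np.polyfit(a[sh],b[sh],1)
        ang=np.degrees(np.arctan2(w[1],w[0])+np.arctan(f[0]));d2=np.array([np.cos(np.radians(ang)),np.sin(np.radians(ang))])
        tip=c0+w*hi+np.array([-w[1],w[0]])*np.polyval(f,hi)
        print(n,nm,"len",(hi-lo).round(1),"ang",ang.round(1),"tip",tip.round(1),"grip mid",(tip-62*d2).round(1),"rear",(c0+w*lo).round(1));print(H)
E
python3 pins.py; python3 -c "
from h import *;plan()"
```

```text
top L len 79.2 ang -20.3 tip [503. 414.] grip mid [444.8 435.5] rear [429.2 442.8]
[(-33, np.float64(22.4), np.float64(0.2)), (-27, np.float64(22.4), np.float64(-0.0)), (-21, np.float64(22.3), np.float64(-0.2)), (-15, np.float64(22.7), np.float64(-0.1)), (-9, np.float64(23.1), np.float64(0.0)), (-3, np.float64(23.1), np.float64(-0.1)), (3, np.float64(19.9), np.float64(0.4)), (9, np.float64(11.4), np.float64(-0.1)), (15, np.float64(11.6), np.float64(-0.4)), (21, np.float64(11.8), np.float64(-0.5)), (27, np.float64(11.5), np.float64(-0.6)), (33, np.float64(11.8), np.float64(0.2)), (39, np.float64(10.3), np.float64(0.9)), (45, np.float64(8.2), np.float64(0.6))]
top R len 80.7 ang 13.3 tip [ 544.  -392.3] grip mid [ 483.6 -406.5] rear [ 465.5 -411.2]
[(-33, np.float64(21.5), np.float64(1.2)), (-27, np.float64(24.5), np.float64(-0.2)), (-21, np.float64(22.7), np.float64(-0.1)), (-15, np.float64(23.5), np.float64(-0.1)), (-9, np.float64(22.9), np.float64(-0.3)), (-3, np.float64(23.2), np.float64(-0.1)), (3, np.float64(20.1), np.float64(-0.0)), (9, np.float64(12.7), np.float64(0.0)), (15, n
[... 976 characters left out ...]
01. ] rear [ 464.3 -410.8]
[(-34, np.float64(43.3), np.float64(-7.7)), (-28, np.float64(50.2), np.float64(-0.7)), (-22, np.float64(50.9), np.float64(1.5)), (-16, np.float64(50.5), np.float64(1.8)), (-10, np.float64(50.2), np.float64(1.0)), (-4, np.float64(48.4), np.float64(2.6)), (2, np.float64(38.1), np.float64(5.1)), (8, np.float64(30.1), np.float64(1.9)), (14, np.float64(22.4), np.float64(-0.3)), (20, np.float64(21.4), np.float64(-1.4)), (26, np.float64(22.1), np.float64(-2.4)), (32, np.float64(22.9), np.float64(-3.2)), (38, np.float64(22.0), np.float64(-2.5)), (44, np.float64(17.3), np.float64(-1.8))]
t 30.6 [437.2  25.8 254.9] [-1.800e+02  3.000e-02 -8.784e+01] w 30.4 F [ 0.6  0.8 -0.7]
```

Both views agree on the pins. Left: tip (503,414), -21°. Right: tip (544,-392), +13°. I'll take the right pin first.

Run:
```python
from h import *
plan((437,26,255,-166.7),(480.8,-407.3,130,-166.7),(480.8,-407.3,3,-166.7))
```

```text
t 30.6 [437.2  25.8 254.9] [-1.800e+02  3.000e-02 -8.784e+01] w 30.4 F [ 0.6  0.8 -0.7]
turn [3.0000e-04 4.0000e-04 1.3763e+00] rows 12.0 shift m [ 0.0001  0.0002 -0.0001] rows@.03 1.0
turn [0. 0. 0.] rows 0.0 shift m [ 0.0571 -0.4318  0.125 ] rows@.03 15.0
turn [0. 0. 0.] rows 0.0 shift m [ 0.    -0.     0.127] rows@.03 5.0
```

Emit:
servo_tool([
  [[0,0,0.1147],[0,0,0],-0.1],
  [[0,0,0.1147],[0,0,0],-0.1],
  [[0,0,0.1147],[0,0,0],-0.1],
  [[0,0,0.1147],[0,0,0],-0.1],
  [[0,0,0.1147],[0,0,0],-0.1],
  [[0,0,0.1147],[0,0,0],-0.1],
  [[0,0,0.1147],[0,0,0],-0.1],
  [[0,0,0.1147],[0,0,0],-0.1],
  [[0,0,0.1147],[0,0,0],-0.1],
  [[0,0,0.1147],[0,0,0],-0.1],
  [[0,0,0.1147],[0,0,0],-0.1],
  [[0,0,0.1147],[0,0,0],-0.1],
])

```text
time_s: 31.58
tool_pos: [438.8, 26.0, 254.0]
tcp_rot: [180.0, -0.1, -167.1]
ft_force: [-0.6, -0.4, 0.3]
width: 38.9
finger_force: 0.0
```

Emit:
servo_tool([
  [[0,0,0],[0.0048,-0.036,0.0104],-0.1],
  [[0,0,0],[0.0048,-0.036,0.0104],-0.1],
  [[0,0,0],[0.0048,-0.036,0.0104],-0.1],
  [[0,0,0],[0.0048,-0.036,0.0104],-0.1],
  [[0,0,0],[0.0048,-0.036,0.0104],-0.1],
  [[0,0,0],[0.0048,-0.036,0.0104],-0.1],
  [[0,0,0],[0.0048,-0.036,0.0104],-0.1],
  [[0,0,0],[0.0048,-0.036,0.0104],-0.1],
  [[0,0,0],[0.0047,-0.036,0.0104],-0.1],
  [[0,0,0],[0.0047,-0.036,0.0104],-0.1],
  [[0,0,0],[0.0047,-0.036,0.0104],-0.1],
  [[0,0,0],[0.0047,-0.036,0.0104],-0.1],
])

```text
time_s: 32.58
tool_pos: [481.4, -410.6, 127.8]
tcp_rot: [180.0, -0.1, -166.8]
ft_force: [1.5, 0.6, 0.4]
width: 39.2
finger_force: 0.0
```

Emit:
servo_tool([
  [[0,0,0],[0,0,0.03],-0.1],
  [[0,0,0],[0,0,0.03],-0.1],
  [[0,0,0],[0,0,0],-0.1],
  [[0,0,0],[0,0,0],-0.1],
  [[0,0,0],[0,0,0],-0.1],
])

```text
time_s: 33.0
tool_pos: [482.0, -408.6, 70.5]
tcp_rot: [-179.9, -0.0, -166.7]
ft_force: [-0.4, 1.3, 1.0]
width: 39.0
finger_force: 0.0
```

Run:
```python
from h import *
plan((480.8,-407.3,3,-166.7))
p,d=optics.get_image("side")
cv2.imwrite("pics/c4.png",cv2.resize(p[120:190,240:320,::-1],None,fx=7,fy=7,interpolation=cv2.INTER_CUBIC))
```

```text
t 33.0 [ 482.  -408.6   70.5] [-1.7991e+02 -4.0000e-02 -1.6668e+02] w 39.0 F [-0.4  1.3  1. ]
turn [-0.0016 -0.0008  0.0003] rows 1.0 shift m [0.0008 0.0016 0.0675] rows@.03 3.0
```

View pics/c4.png

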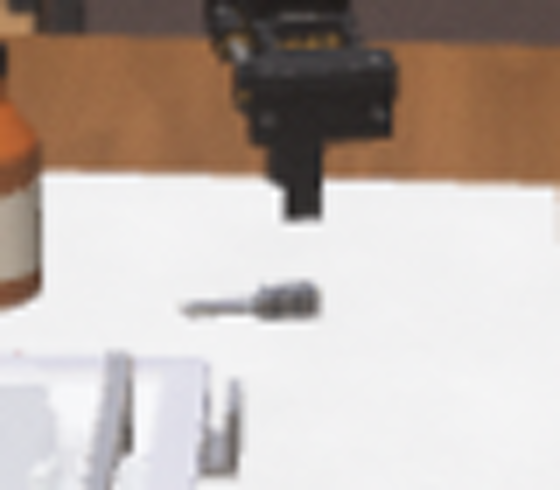

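The finger at crop column 303 sits over the grip, which spans columns 255–320. Descending and gripping.

Emit:
servo_tool([
  [[0,0,0],[-0.002,0.0016,0.03],-0.1],
  [[0,0,0],[0,0,0.024],-0.1],
  [[0,0,0],[0,0,0.01],-0.1],
  [[0,0,0],[0,0,0],-0.1],
  [[0,0,0],[0,0,0],-0.1],
  [[0,0,0],[0,0,0],-0.1],
])

```text
time_s: 33.55
tool_pos: [483.7, -406.6, 7.7]
tcp_rot: [-179.8, 0.1, -166.7]
ft_force: [0.3, 0.4, -0.4]
width: 38.7
finger_force: 0.0
```

Emit:
servo_tool([
  [[0,0,0],[0,0,0.002],-0.1],
  [[0,0,0],[0,0,0],-0.1],
  [[0,0,0],[0,0,0],-0.9],
  [[0,0,0],[0,0,0],-0.9],
  [[0,0,0],[0,0,0],-0.9],
  [[0,0,0],[0,0,0],-0.9],
  [[0,0,0],[0,0,0],-0.9],
  [[0,0,0],[0,0,0],-0.9],
], force=40)

```text
time_s: 34.22
tool_pos: [482.3, -406.0, 3.7]
tcp_rot: [-180.0, -0.1, -166.7]
ft_force: [0.1, -0.2, 0.6]
width: 15.8
finger_force: 40.0
```

Run:
```python
from h import *
a=W(-172,-120,96)
plan((482.3,-406,130,-166.7),(482.3,-406,130,-177.9),(a[0],a[1],130,-177.9),(a[0],a[1],96,-177.9))
```

```text
t 34.2 [ 482.3 -406.     3.7] [-1.7999e+02 -7.0000e-02 -1.6674e+02] w 15.8 F [ 0.1 -0.2  0.6]
turn [-0.0002 -0.0012 -0.0007] rows 1.0 shift m [ 0.      0.     -0.1263] rows@.03 5.0
turn [ 0.     -0.      0.1955] rows 2.0 shift m [0. 0. 0.] rows@.03 0.0
turn [0. 0. 0.] rows 0.0 shift m [0.0584 0.3131 0.    ] rows@.03 11.0
turn [0. 0. 0.] rows 0.0 shift m [ 0.    -0.     0.034] rows@.03 2.0
```

Emit:
servo_tool([
  [[0,0,0],[0,0,-0.032],-0.9],
  [[0,0,0],[0,0,-0.032],-0.9],
  [[0,0,0],[0,0,-0.032],-0.9],
  [[0,0,0],[0,0,-0.03],-0.9],
  [[0,0,0.0978],[0,0,0],-0.9],
  [[0,0,0.0978],[0,0,0],-0.9],
  [[0,0,0],[0.0065,0.0348,0],-0.9],
  [[0,0,0],[0.0065,0.0348,0],-0.9],
  [[0,0,0],[0.0065,0.0348,0],-0.9],
  [[0,0,0],[0.0065,0.0348,0],-0.9],
  [[0,0,0],[0.0065,0.0348,0],-0.9],
  [[0,0,0],[0.0065,0.0348,0],-0.9],
])

```text
time_s: 35.22
tool_pos: [434.8, -197.0, 129.3]
tcp_rot: [180.0, -0.1, -178.0]
ft_force: [0.9, 1.1, -0.5]
width: 15.6
finger_force: 40.0
```

Emit:
servo_tool([
  [[0,0,0],[0.0065,0.0348,0],-0.9],
  [[0,0,0],[0.0065,0.0348,0],-0.9],
  [[0,0,0],[0.0064,0.0347,0],-0.9],
  [[0,0,0],[0,0,0.017],-0.9],
  [[0,0,0],[0,0,0.017],-0.9],
  [[0,0,0],[0,0,0],-0.9],
  [[0,0,0],[0,0,0],-0.9],
  [[0,0,0],[0,0,0],-0.9],
  [[0,0,0],[0,0,0],-0.9],
])

```text
time_s: 35.97
tool_pos: [413.4, -95.3, 96.4]
tcp_rot: [-180.0, -0.0, -178.0]
ft_force: [0.5, 0.4, -1.1]
width: 16.1
finger_force: 40.0
```

Run:
```python
from h import *
a=W(-172,-120,96)
plan((a[0],a[1],96,-177.9))
q=[];
p,d=optics.get_image("side");t,_=optics.get_image("top")
s=env.read_state();R=Ro.from_euler("xyz",s["tcp_rot"],degrees=True)
tip=s["tool_pos"]+R.apply([-63,0,-4.3]);print("tip est",tip.round(1),proj("side",tip),"hole outer",proj("side",W(-99,-120,100)),W(-99,-120,100))
o=np.vstack([cv2.resize(p[155:205,235:315,::-1],(640,400),interpolation=cv2.INTER_CUBIC)]);cv2.imwrite("pics/i1.png",o)
```

```text
t 36.0 [413.4 -95.3  96.4] [-1.80e+02 -1.00e-02 -1.78e+02] w 16.1 F [ 0.5  0.4 -1.1]
turn [-0.     -0.0001 -0.0017] rows 1.0 shift m [0.0009 0.0001 0.0004] rows@.03 1.0
tip est [476.2 -93.1 100.5] [276.53305988 179.35022507] hole outer [273.56954702 179.47525145] [485.46373406 -92.54713442 100.        ]
```

View pics/i1.png

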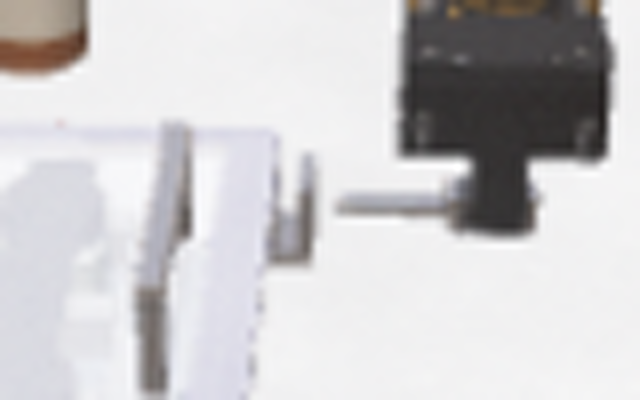

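The tip is at crop (338,205) and the bracket's outer plate at crop columns 305–315. The pin points straight at the plate. I'll compare the shank's line and the plate with their predicted pixel positions.

Run:
```python
from h import *
p,d=optics.get_image("side");t,_=optics.get_image("top")
s=env.read_state();R=Ro.from_euler("xyz",s["tcp_rot"],degrees=True);T=s["tool_pos"];print(T)
g=cv2.cvtColor(p,cv2.COLOR_RGB2GRAY).astype(float)
for u in range(277,291):
    col=np.clip(235-g[173:188,u],0,None);col[col<12]=0
    # predicted axis v at this column
    xs=np.linspace(-63,-19,200);pp=np.array([proj("side",T+R.apply([x,0,-4.3])) for x in xs])
    i=np.argmin(abs(pp[:,0]-u));print(u,"obs v",((col*np.arange(173,188)).sum()/col.sum()).round(2) if col.sum()>20 else None,"pred",pp[i].round(2))
print("plate cols 270-276 gray rows168-190"); print(g[168:190,266:278].astype(int))
gt=cv2.cvtColor(t,cv2.COLOR_RGB2GRAY).astype(int)
print("top pred tip",proj("top",T+R.apply([-63,0,-4.3])),"base",proj("top",T+R.apply([-19,0,-4.3])),"plate",proj("top",W(-99,-103,113)),proj("top",W(-99,-137,113)))
print(gt[198:222,280:300])
```

```text
[413.03280303 -95.24962104  96.06662617]
277 obs v 180.36 pred [277.01 179.43]
278 obs v 180.26 pred [277.99 179.45]
279 obs v 180.2 pred [278.98 179.47]
280 obs v 180.19 pred [280.03 179.49]
281 obs v 180.21 pred [281.02 179.51]
282 obs v 180.2 pred [282.01 179.53]
283 obs v 180.22 pred [283.   179.55]
284 obs v 179.71 pred [283.98 179.57]
285 obs v 177.35 pred [284.97 179.59]
286 obs v 176.49 pred [286.03 179.62]
287 obs v 176.91 pred [287.02 179.64]
288 obs v 176.68 pred [288.01 179.66]
289 obs v 176.41 pred [289.   179.68]
290 obs v 177.32 pred [289.99 179.7 ]
plate cols 270-276 gray rows168-190
[[242 242 242 243 242 242 242 241 242 241 241 242]
 [242 242 242 242 243 243 242 242 242 241 242 241]
 [240 239 239 241 243 243 243 242 241 242 243 242]
 [221 221 223 230 240 243 243 242 242 242 242 242]
 [224 224 224 206 235 243 242 243 243 243 243 243]
 [224 225 224 208 234 241 240 237 240 242 241 242]
 [225 224 224 213 235 241 225 199 223 238 241 240]
 [225 224 225 205 233 241 216 178 214 235 239 240]
 [224 223 225 183 228 240 213 177 197 234 240 239]
 [223 223 225 164 224 239 203 168 
[... 2106 characters left out ...]
  88  89
   88  88]
 [142 142  82  88  83  67  67  68  69  72  77  88  92  88  89  88  88  88
   88  89]
 [142 142  75  92  87  72  66  68  70  71  76  88  91  84  87  88  87  87
   88  88]
 [142 142  69  90  89  64  67  70  68  70  75  83  92  90  88  87  88  87
   89  87]
 [143 141  84  80  88  68  67  68  69  69  73  79  88  91  91  88  89  88
   88  87]
 [142 142 111  75  89  85  73  65  69  69  69  74  82  90  91  91  89  88
   89  88]
 [142 142 121  88  89  89  63  69  68  69  68  70  75  81  88  92  90  88
   89  90]
 [142 142 137  92  80  89  83  69  65  68  68  69  70  75  78  85  87  88
   88  88]
 [142 142 142  99  89  89  89  68  64  66  68  69  70  70  72  75  79  80
   82  81]]
```

Run:
```python
from h import *
for q in [(-99,-137,113),(-93,-137,113),(-99,-103,113),(-93,-103,113)]: print(q,proj("side",W(*q)).round(2))
D=[];
for i in range(6):
    p,d=optics.get_image("side");D.append(np.where(d>0,d,np.nan))
d=np.nanmean(D,0);P=cloud("side",d)
for u in range(278,284): print(u,[P[v,u].round(1).tolist() for v in(179,180,181)])
print("plate");
for v in range(173,187): print(v,[P[v,u].round(1).tolist() for u in(272,273)])
```

```text
(-99, -137, 113) [273.82 173.31]
(-93, -137, 113) [271.93 173.28]
(-99, -103, 113) [273.3  178.39]
(-93, -103, 113) [271.36 178.35]
278 [[476.2, -156.7, 67.7], [471.3, -89.4, 100.4], [471.1, -86.7, 98.4]]
279 [[468.3, -91.3, 103.1], [468.2, -89.7, 100.4], [468.0, -87.9, 97.8]]
280 [[465.1, -91.1, 103.4], [465.1, -91.5, 99.6], [464.9, -87.6, 98.1]]
281 [[462.0, -91.5, 103.3], [461.9, -90.3, 100.3], [461.8, -89.1, 97.4]]
282 [[459.0, -93.2, 102.5], [458.8, -90.4, 100.4], [458.7, -89.0, 97.7]]
283 [[456.0, -95.4, 101.4], [455.6, -89.0, 101.3], [455.5, -88.4, 98.1]]
plate
173 [[511.6, -328.5, -0.3], [508.2, -332.6, -2.2]]
174 [[491.8, -108.1, 111.1], [488.4, -106.5, 112.0]]
175 [[491.3, -102.5, 110.5], [487.9, -100.5, 111.6]]
176 [[490.5, -94.2, 111.3], [487.3, -93.2, 111.9]]
177 [[490.0, -88.5, 110.8], [486.8, -87.1, 111.6]]
178 [[489.5, -82.0, 110.7], [486.3, -81.2, 111.3]]
179 [[488.9, -76.0, 110.4], [485.8, -76.4, 110.4]]
180 [[488.9, -76.2, 106.8], [485.8, -76.2, 107.0]]
181 [[489.1, -77.3, 102.6], [485.8, -75.9, 103.6]]
182 [[489.0, -76.5, 99.6], [485.8, -75.7, 100.2]]
183 [[488.9, -75.3, 96.6], [485.8, -76.0, 96.4]]
184 [[489.2, -77.9, 91.6], [485.8, -75.5, 93.1]]
185 [[488.8, -74.1, 90.2], [485.8, -75.1, 89.8]]
186 [[489.1, -77.0, 85.0], [485.8, -75.5, 86.0]]
```

Averaged depth puts the shank axis at y −93 and z 99.8 relative to the plate, against a hole at −93 and 100. They line up, so I'll push in.

Emit:
servo_tool([
  [[0,0,0],[-0.004,0,0],-0.9],
  [[0,0,0],[-0.004,0,0],-0.9],
  [[0,0,0],[-0.003,0,0],-0.9],
  [[0,0,0],[-0.003,0,0],-0.9],
  [[0,0,0],[-0.003,0,0],-0.9],
  [[0,0,0],[0,0,0],-0.9],
  [[0,0,0],[0,0,0],-0.9],
])

```text
time_s: 37.05
tool_pos: [429.9, -94.4, 95.5]
tcp_rot: [-180.0, -0.1, -178.0]
ft_force: [0.1, 0.3, -1.1]
width: 15.8
finger_force: 40.0
```

Emit:
servo_tool([
  [[0,0,0],[-0.003,0,0],-0.9],
  [[0,0,0],[-0.003,0,0],-0.9],
  [[0,0,0],[-0.003,0,0],-0.9],
  [[0,0,0],[-0.003,0,0],-0.9],
  [[0,0,0],[0,0,0],-0.9],
  [[0,0,0],[0,0,0],-0.9],
])

```text
time_s: 37.55
tool_pos: [442.1, -93.9, 95.6]
tcp_rot: [-180.0, -0.1, -178.0]
ft_force: [0.7, -0.6, -1.4]
width: 15.7
finger_force: 40.0
```

Emit:
servo_tool([
  [[0,0,0],[-0.002,0,0],-0.9],
  [[0,0,0],[-0.002,0,0],-0.9],
  [[0,0,0],[-0.002,0,0],-0.9],
  [[0,0,0],[0,0,0],-0.9],
  [[0,0,0],[0,0,0],-0.9],
])

```text
time_s: 37.97
tool_pos: [448.0, -93.7, 95.6]
tcp_rot: [-180.0, -0.1, -178.0]
ft_force: [-0.1, 0.1, -1.3]
width: 15.7
finger_force: 40.0
```

Emit:
servo_tool([
  [[0,0,0],[-0.003,0,0],-0.9],
  [[0,0,0],[-0.003,0,0],-0.9],
  [[0,0,0],[-0.003,0,0],-0.9],
  [[0,0,0],[-0.003,0,0],-0.9],
  [[0,0,0],[0,0,0],-0.9],
  [[0,0,0],[0,0,0],-0.9],
])

```text
time_s: 38.47
tool_pos: [460.3, -93.3, 95.6]
tcp_rot: [-180.0, -0.0, -178.0]
ft_force: [0.8, -1.3, -0.4]
width: 15.8
finger_force: 40.0
```

Emit:
servo_tool([
  [[0,0,0],[-0.002,0,0],-0.9],
  [[0,0,0],[-0.001,0,0],-0.9],
  [[0,0,0],[-0.001,0,0],-0.9],
  [[0,0,0],[0,0,0],-0.9],
  [[0,0,0],[0,0,0],-0.9],
])

```text
time_s: 38.88
tool_pos: [463.7, -93.2, 95.5]
tcp_rot: [-180.0, -0.1, -178.0]
ft_force: [-0.2, -0.7, -1.7]
width: 15.5
finger_force: 40.0
```

Emit:
servo_tool([
  [[0,0,0],[-0.001,0,0],-0.9],
  [[0,0,0],[-0.001,0,0],-0.9],
  [[0,0,0],[0,0,0],-0.9],
  [[0,0,0],[0,0,0],-0.9],
])

```text
time_s: 39.22
tool_pos: [465.2, -93.1, 95.4]
tcp_rot: [-180.0, -0.2, -178.0]
ft_force: [-2.2, -1.5, 0.9]
width: 15.6
finger_force: 40.0
```

Emit:
servo_tool([
  [[0,0,0],[-0.001,0,0],-0.9],
  [[0,0,0],[0,0,0],-0.9],
  [[0,0,0],[0,0,0],-0.9],
])

```text
time_s: 39.47
tool_pos: [465.2, -93.2, 95.2]
tcp_rot: [-180.0, -0.3, -178.0]
ft_force: [-5.8, -0.1, 1.7]
width: 15.4
finger_force: 40.0
```

Emit:
servo_tool([
  [[0,0,0],[-0.0007,0,0],-0.9],
  [[0,0,0],[0,0,0],-0.9],
  [[0,0,0],[0,0,0],-0.9],
])

```text
time_s: 39.72
tool_pos: [465.2, -93.2, 95.2]
tcp_rot: [-180.0, -0.4, -178.0]
ft_force: [-6.6, -0.4, 3.0]
width: 15.4
finger_force: 40.0
```

The grip face is hard against the plate: TCP stopped at 465.2 and force is rising. Releasing, then going for the left pin.

Emit:
servo_tool([
  [[0,0,0],[0,0,0],-0.1],
  [[0,0,0],[0,0,0],-0.1],
  [[0,0,0],[0,0,0],-0.1],
  [[0,0,0],[0.001,0,-0.02],-0.1],
  [[0,0,0],[0.03,0,-0.02],-0.1],
  [[0,0,0],[0.03,0,-0.02],-0.1],
  [[0,0,0],[0,0.035,-0.02],-0.1],
  [[0,0,0],[0,0.035,-0.02],-0.1],
  [[0,0,0],[0,0.035,0],-0.1],
  [[0,0,0],[0,0,0],-0.1],
  [[0,0,0],[0,0,0],-0.1],
])

```text
time_s: 40.63
tool_pos: [403.7, 11.6, 196.4]
tcp_rot: [179.9, 0.1, -177.7]
ft_force: [-0.0, -0.7, 0.2]
width: 39.2
finger_force: 0.0
```

```bash
python3 pins.py | grep -v "^\["
python3 - <<'E'
from h import *
g=np.array([503.,414.2])-63*np.array([np.cos(np.radians(-21.2)),np.sin(np.radians(-21.2))]);print(g)
s=env.read_state();p=s["tool_pos"]
plan((p[0],p[1],p[2],158.8),(g[0],g[1],130,158.8),(g[0],g[1],4,158.8))
E
```

```text
top L len 79.2 ang -20.2 tip [502.9 414.1] grip mid [444.7 435.5] rear [429.1 442.8]
[444.26360052 436.98234792]
t 40.7 [403.3  10.5 195.9] [ 1.7997e+02 -1.0000e-02 -1.7784e+02] w 39.2 F [-0.4  0.3 -0.7]
turn [ 5.000e-04 -3.000e-04  4.078e-01] rows 4.0 shift m [0. 0. 0.] rows@.03 0.0
turn [0. 0. 0.] rows 0.0 shift m [0.116  0.4124 0.0659] rows@.03 14.0
turn [0. 0. 0.] rows 0.0 shift m [-0.    -0.     0.126] rows@.03 5.0Traceback (most recent call last):
  File "pins.py", line 8, in <module>
    bg=np.median(s);m=(s<bg-0.14*bg).astype(np.uint8);c,l,st,_=cv2.connectedComponentsWithStats(m);j=1+np.argmax(st[1:,4])
                                                                                                       ~~~~~~~~~^^^^^^^^^^
    return _wrapfunc(a, 'argmax', axis=axis, out=out, **kwds)
    return bound(*args, **kwds)
ValueError: attempt to get argmax of an empty sequence
```

Emit:
servo_tool([
  [[0,0,0.102],[0,0,0],-0.1],
  [[0,0,0.102],[0,0,0],-0.1],
  [[0,0,0.102],[0,0,0],-0.1],
  [[0,0,0.102],[0,0,0],-0.1],
  [[0,0,0],[0.0097,0.0344,0],-0.1],
  [[0,0,0],[0.0097,0.0344,0],-0.1],
  [[0,0,0],[0.0097,0.0344,0],-0.1],
  [[0,0,0],[0.0097,0.0344,0],-0.1],
  [[0,0,0],[0.0097,0.0344,0],-0.1],
  [[0,0,0],[0.0097,0.0344,0],-0.1],
  [[0,0,0],[0.0097,0.0344,0],-0.1],
  [[0,0,0],[0.0097,0.0344,0],-0.1],
])

```text
time_s: 41.68
tool_pos: [431.5, 294.8, 194.9]
tcp_rot: [-179.9, -0.1, 158.5]
ft_force: [0.5, 0.5, 1.1]
width: 39.2
finger_force: 0.0
```

Emit:
servo_tool([
  [[0,0,0],[0.0097,0.0343,0.01],-0.1],
  [[0,0,0],[0.0097,0.0343,0.01],-0.1],
  [[0,0,0],[0.0096,0.0343,0.01],-0.1],
  [[0,0,0],[0.0096,0.0343,0.01],-0.1],
  [[0,0,0],[0,0,0.03],-0.1],
  [[0,0,0],[0,0,0.03],-0.1],
  [[0,0,0],[0,0,0.02],-0.1],
  [[0,0,0],[0,0,0],-0.1],
  [[0,0,0],[0,0,0],-0.1],
  [[0,0,0],[0,0,0],-0.1],
])

```text
time_s: 42.52
tool_pos: [446.0, 436.2, 76.6]
tcp_rot: [179.9, -0.0, 158.6]
ft_force: [-0.4, 0.2, 1.1]
width: 39.0
finger_force: 0.0
```

Run:
```python
from h import *
plan((444.3,437,4,158.8))
```

```text
t 42.5 [446.  436.2  76.6] [ 1.7993e+02 -2.0000e-02  1.5862e+02] w 39.0 F [-0.4  0.2  1.1]
turn [ 0.0012 -0.0004 -0.0032] rows 1.0 shift m [0.0018 0.0001 0.0726] rows@.03 3.0
```

Emit:
servo_tool([
  [[0,0,-0.003],[0.0018,0,0.03],-0.1],
  [[0,0,0],[0,0,0.025],-0.1],
  [[0,0,0],[0,0,0.013],-0.1],
  [[0,0,0],[0,0,0.003],-0.1],
  [[0,0,0],[0,0,0],-0.1],
  [[0,0,0],[0,0,0],-0.1],
  [[0,0,0],[0,0,0],-0.1],
])

```text
time_s: 43.1
tool_pos: [443.7, 438.1, 6.7]
tcp_rot: [179.8, -0.0, 158.8]
ft_force: [0.5, 0.6, -0.0]
width: 39.3
finger_force: 0.0
```

Emit:
servo_tool([
  [[0,0,0],[0,0,0.0025],-0.1],
  [[0,0,0],[0,0,0],-0.1],
  [[0,0,0],[0,0,0],-0.9],
  [[0,0,0],[0,0,0],-0.9],
  [[0,0,0],[0,0,0],-0.9],
  [[0,0,0],[0,0,0],-0.9],
  [[0,0,0],[0,0,0],-0.9],
  [[0,0,0],[0,0,0],-0.9],
], force=40)

```text
time_s: 43.77
tool_pos: [442.6, 436.8, 2.0]
tcp_rot: [-180.0, -0.1, 158.8]
ft_force: [0.2, 0.0, 1.4]
width: 15.6
finger_force: 40.0
```

Run:
```python
from h import *
a=W(-172,120,96);s=env.read_state();p=s["tool_pos"];print(a)
plan((p[0],p[1],130,158.8),(p[0],p[1],130,-177.9),(a[0],a[1],130,-177.9),(a[0],a[1],96,-177.9))
```

```text
[403.71827123 144.61668936  96.        ]
t 43.8 [442.6 436.8   2. ] [-1.7996e+02 -8.0000e-02  1.5884e+02] w 15.6 F [0.2 0.  1.4]
turn [-0.0008 -0.0015  0.0008] rows 1.0 shift m [ 0.     0.    -0.128] rows@.03 5.0
turn [-0.      0.     -0.4067] rows 4.0 shift m [0. 0. 0.] rows@.03 0.0
turn [0. 0. 0.] rows 0.0 shift m [ 0.0496 -0.2906 -0.    ] rows@.03 10.0
turn [0. 0. 0.] rows 0.0 shift m [ 0.    -0.     0.034] rows@.03 2.0
```

Emit:
servo_tool([
  [[0,0,0],[0,0,-0.032],-0.9],
  [[0,0,0],[0,0,-0.032],-0.9],
  [[0,0,0],[0,0,-0.032],-0.9],
  [[0,0,0],[0,0,-0.032],-0.9],
  [[0,0,-0.1017],[0,0,0],-0.9],
  [[0,0,-0.1017],[0,0,0],-0.9],
  [[0,0,-0.1017],[0,0,0],-0.9],
  [[0,0,-0.1017],[0,0,0],-0.9],
  [[0,0,0],[0.0056,-0.0323,0],-0.9],
  [[0,0,0],[0.0056,-0.0323,0],-0.9],
  [[0,0,0],[0.0056,-0.0323,0],-0.9],
  [[0,0,0],[0.0056,-0.0323,0],-0.9],
])

```text
time_s: 44.77
tool_pos: [424.5, 305.3, 129.6]
tcp_rot: [-180.0, -0.1, -177.8]
ft_force: [0.8, 0.4, -0.1]
width: 15.6
finger_force: 40.0
```

Emit:
servo_tool([
  [[0,0,0],[0.0056,-0.0323,0],-0.9],
  [[0,0,0],[0.0056,-0.0323,0],-0.9],
  [[0,0,0],[0.0056,-0.0323,0],-0.9],
  [[0,0,0],[0.0056,-0.0323,0],-0.9],
  [[0,0,0],[0.0056,-0.0323,0],-0.9],
  [[0,0,0],[0,0,0.018],-0.9],
  [[0,0,0],[0,0,0.018],-0.9],
  [[0,0,0],[0,0,0],-0.9],
  [[0,0,0],[0,0,0],-0.9],
  [[0,0,0],[0,0,0],-0.9],
  [[0,0,0],[0,0,0],-0.9],
])

```text
time_s: 45.68
tool_pos: [404.0, 145.2, 95.0]
tcp_rot: [179.9, -0.0, -177.8]
ft_force: [0.1, 1.0, -0.9]
width: 15.4
finger_force: 40.0
```

Run:
```python
from h import *
a=W(-172,120,94)
plan((a[0],a[1],a[2],-177.9))
D=[]
for i in range(8):
    p,d=optics.get_image("side");D.append(np.where(d>0,d,np.nan))
plan((a[0],a[1],a[2],-177.9))
P=cloud("side",np.nanmean(D,0));x,y,z=P[...,0],P[...,1],P[...,2]
k=(x>430)&(x<472)&(abs(y-145)<14)&(abs(z-100)<14)
for lo in range(432,472,5):
    w=P[k&(x>=lo)&(x<lo+5)]
    if len(w): print(lo,len(w),w.mean(0).round(1),np.ptp(w[:,2]).round(1))
k=(x>471)&(x<486)&(abs(y-148)<24)&(z>80)&(z<120);q=P[k];print(len(q))
print("plate top",np.percentile(q[:,2],[80,90,95]).round(1),"left face y",np.percentile(q[q[:,2]<108][:,1],[50,80,95]).round(1),"x",np.percentile(q[:,0],[2,10,50]).round(1))
print("top surf",q[q[:,2]>109][:,1].min().round(1),q[q[:,2]>109][:,1].max().round(1))
u,v=proj("side",W(-110,120,100))
o=cv2.resize(p[int(v)-28:int(v)+22,int(u)-30:int(u)+50,::-1],(640,400),interpolation=cv2.INTER_CUBIC);cv2.imwrite("pics/i2.png",o)
```

```text
t 45.7 [404.  145.2  95. ] [ 179.94   -0.   -177.81] w 15.4 F [ 0.1  1.  -0.9]
turn [ 0.001  -0.0001  0.0016] rows 1.0 shift m [ 0.0003 -0.0006  0.001 ] rows@.03 1.0
t 46.1 [403.3 144.5  94.2] [ 1.7999e+02 -8.0000e-02 -1.7784e+02] w 15.6 F [ 0.7 -0.1 -1.6]
turn [ 0.0002 -0.0014  0.001 ] rows 1.0 shift m [-0.0004  0.0001  0.0002] rows@.03 1.0
432 6 [433.8 149.5 101. ] 4.7
437 6 [438.9 150.7 101.5] 3.9
442 6 [444.1 150.6 101.1] 4.9
447 6 [449.4 150.1 100.5] 5.1
452 6 [454.5 151.  100.7] 5.5
457 6 [459.7 151.3 100.6] 6.0
462 6 [465.  151.  100.1] 6.0
467 2 [469.  149.2 100.2] 1.8
56
plate top [111.6 111.8 112. ] left face y [163.2 164.1 165. ] x [476.4 476.4 479.1]
top surf 132.0 164.2
```

View pics/i2.png

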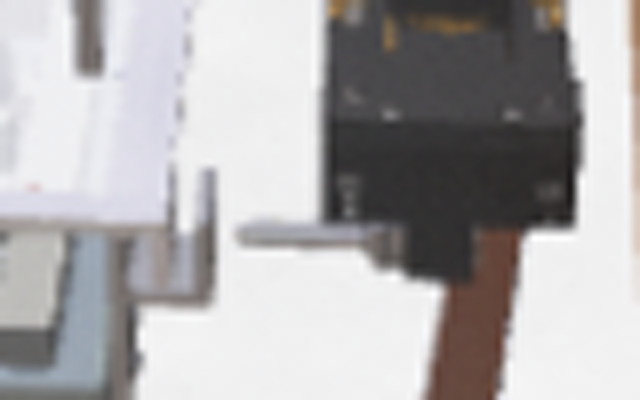

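The tip at crop (238,235) points at the bracket's outer plate, at crop columns 205–215. Depth puts the shank axis near y 147.9 and z 99.5 at the plate, matching the hole. Pushing in.

Emit:
servo_tool([
  [[0,0,0],[-0.004,0,0],-0.9],
  [[0,0,0],[-0.003,0,0],-0.9],
  [[0,0,0],[-0.003,0,0],-0.9],
  [[0,0,0],[-0.003,0,0],-0.9],
  [[0,0,0],[-0.003,0,0],-0.9],
  [[0,0,0],[0,0,0],-0.9],
  [[0,0,0],[0,0,0],-0.9],
])

```text
time_s: 46.67
tool_pos: [419.4, 145.0, 94.0]
tcp_rot: [-180.0, -0.1, -177.9]
ft_force: [0.2, -0.9, -0.9]
width: 15.4
finger_force: 40.0
```

Emit:
servo_tool([
  [[0,0,0],[-0.002,0,0],-0.9],
  [[0,0,0],[-0.002,0,0],-0.9],
  [[0,0,0],[-0.002,0,0],-0.9],
  [[0,0,0],[0,0,0],-0.9],
  [[0,0,0],[0,0,0],-0.9],
])

```text
time_s: 47.08
tool_pos: [425.4, 145.2, 94.0]
tcp_rot: [-180.0, -0.1, -177.9]
ft_force: [0.7, -0.2, -1.4]
width: 15.8
finger_force: 40.0
```

Emit:
servo_tool([
  [[0,0,0],[-0.003,0,0],-0.9],
  [[0,0,0],[-0.003,0,0],-0.9],
  [[0,0,0],[-0.003,0,0],-0.9],
  [[0,0,0],[-0.003,0,0],-0.9],
  [[0,0,0],[0,0,0],-0.9],
  [[0,0,0],[0,0,0],-0.9],
])

```text
time_s: 47.58
tool_pos: [437.4, 145.7, 93.9]
tcp_rot: [-180.0, -0.1, -177.9]
ft_force: [0.1, -0.4, 0.1]
width: 15.6
finger_force: 40.0
```

Emit:
servo_tool([
  [[0,0,0],[-0.003,0,0],-0.9],
  [[0,0,0],[-0.003,0,0],-0.9],
  [[0,0,0],[-0.003,0,0],-0.9],
  [[0,0,0],[-0.003,0,0],-0.9],
  [[0,0,0],[0,0,0],-0.9],
  [[0,0,0],[0,0,0],-0.9],
])

```text
time_s: 48.08
tool_pos: [449.4, 146.1, 94.0]
tcp_rot: [-180.0, -0.1, -177.9]
ft_force: [0.3, -0.3, -0.6]
width: 15.5
finger_force: 40.0
```

Emit:
servo_tool([
  [[0,0,0],[-0.002,0,0],-0.9],
  [[0,0,0],[-0.001,0,0],-0.9],
  [[0,0,0],[0,0,0],-0.9],
  [[0,0,0],[0,0,0],-0.9],
])

```text
time_s: 48.42
tool_pos: [452.3, 146.2, 94.0]
tcp_rot: [180.0, -0.1, -177.9]
ft_force: [0.7, 0.9, -1.0]
width: 15.6
finger_force: 40.0
```

Emit:
servo_tool([
  [[0,0,0],[-0.001,0,0],-0.9],
  [[0,0,0],[-0.001,0,0],-0.9],
  [[0,0,0],[-0.001,0,0],-0.9],
  [[0,0,0],[0,0,0],-0.9],
  [[0,0,0],[0,0,0],-0.9],
])

```text
time_s: 48.83
tool_pos: [453.4, 145.8, 93.5]
tcp_rot: [-179.9, -0.3, -177.9]
ft_force: [-5.6, 1.8, 1.6]
width: 15.5
finger_force: 40.0
```

Emit:
servo_tool([
  [[0,0,0],[-0.001,0,0],-0.9],
  [[0,0,0],[0,0,0],-0.9],
  [[0,0,0],[0,0,0],-0.9],
])

```text
time_s: 49.08
tool_pos: [453.4, 145.6, 93.3]
tcp_rot: [-179.9, -0.4, -177.9]
ft_force: [-8.4, 2.6, 1.8]
width: 15.8
finger_force: 40.0
```

Emit:
servo_tool([
  [[0,0,0],[-0.001,0,0],-0.9],
  [[0,0,0],[0,0,0],-0.9],
  [[0,0,0],[0,0,0],-0.9],
])

```text
time_s: 49.33
tool_pos: [453.4, 145.4, 93.1]
tcp_rot: [-179.9, -0.6, -177.9]
ft_force: [-10.1, 3.3, 5.0]
width: 15.8
finger_force: 40.0
```

Emit:
servo_tool([
  [[0,0,0],[0.002,0,0],-0.9],
  [[0,0,0],[0,0,0],-0.1],
  [[0,0,0],[0,0,0],-0.1],
  [[0,0,0],[0,0,0],-0.1],
  [[0,0,0],[0,0,-0.02],-0.1],
  [[0,0,0],[0,0,-0.03],-0.1],
  [[0,0,0],[0.02,0,-0.03],-0.1],
  [[0,0,0],[0.02,0,-0.03],-0.1],
  [[0,0,0],[0.02,-0.02,-0.03],-0.1],
  [[0,0,0],[0,-0.02,-0.03],-0.1],
  [[0,0,0],[0,0,0],-0.1],
  [[0,0,0],[0,0,0],-0.1],
])

```text
time_s: 50.33
tool_pos: [398.1, 104.2, 266.6]
tcp_rot: [179.8, 0.2, -177.9]
ft_force: [-0.0, -0.2, -0.5]
width: 38.6
finger_force: 0.0
```

Run:
```python
from h import *
plan()
D=[]
for i in range(8):
    p,d=optics.get_image("side");D.append(np.where(d>0,d,np.nan))
P=Ro.from_euler("z",-SH["yaw"],degrees=True).apply((cloud("side",np.nanmean(D,0))-SH["o"]).reshape(-1,3))
for s in(1,-1):
    q=P[(abs(P[:,1]-s*120)<14)&(P[:,2]>88)&(P[:,2]<108)&(P[:,0]<-100)&(P[:,0]>-160)]
    print(s,len(q),"grip x",np.percentile(q[:,0],[0,5,50,95,100]).round(1),"z",q[:,2].min().round(0),q[:,2].max().round(0))
    k=P[(abs(P[:,1]-s*120)<30)&(P[:,2]>88)&(P[:,2]<114)&(P[:,0]<-55)&(P[:,0]>-160)]
    print(np.histogram(k[:,0],bins=np.arange(-160,-54,3))[0])
a=cv2.resize(p[150:260,220:300,::-1],(400,550),interpolation=cv2.INTER_CUBIC);cv2.imwrite("pics/f.png",a)
```

```text
t 50.3 [398.1 104.2 266.6] [ 179.79    0.24 -177.92] w 38.6 F [-0.  -0.2 -0.5]
1 107 grip x [-135.4 -134.4 -117.3 -101.6 -101. ] z 88.0 105.0
[ 0  0  0  0  0  0  0  0  6 14  8  8  7  8  8 13 10  9  8  8 15 22  4  8
  5 11  6  1  1  7  6  8  1  1  0]
-1 75 grip x [-135.1 -134.8 -116.4 -100.8 -100.5] z 89.0 105.0
[ 0  0  0  0  0  0  0  0  5  6  6  6  6  7  7  7  7  6  7  5 10 11  5  2
  2  9  0  0  0  0  0  0  0  0  0]
```

View pics/f.png

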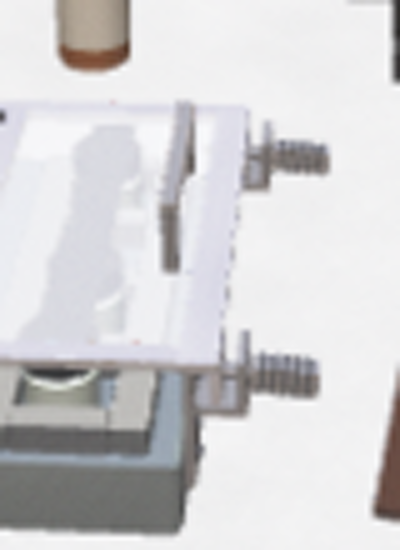

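Both grips sit flush on the outer plates, at crop (300,157) and (285,378). Their rear ends measure −135 mm local, which is exactly home. The cover is level and the robot is clear, so I'll hand in.

```bash
python3 -c "
from rig import env
print(env.hand_in())"
```

```text
the job is handed in; nothing more can be done
None
```

The job is handed in: all three jars on the bench are seated in pockets, the cover was lowered gently onto its stop, and both lock pins measured fully home; I don't have the verdict.

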